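# Set two culture flasks to settle on the tilt stand

### The job

Raise the tilting plate of the stand by its black ball knob until it is fully up at its stop, and only then lay the two culture flasks on the sloping plate so the cells can settle into their heels: one flask in each bay, broad side flat on its tongue, cap uphill, heel pushed home against the cleat between the two ears. Let go of everything and leave the bottle, beaker, counter and timer where they are.

Things in the scene. Friction and masses are not known exactly. Their poses are not given: they have to be found in the camera images.
- tilt_stand: low fixed stand. Origin on the bench under the hinge line, mid-width; x points from the hinge (low cleat end, nearer the robot) to the knob end, y to its left. Grey base x -30 to 160, y -111 to 111, 12 mm high; at y = -103 and 103 mm stand hinge cheeks 45 mm high (x = 0) and thin curved guide rods up to 120 mm high (x 100 to 130). The aluminium plate over it is hinged at x = 0.
- tilt_plate (a joint): tilt of the plate in rad: 0 lying flat, 0.524 (30 degrees) fully up at its hard stop. Stiff friction hinge: the plate stays where it is left, about 17 N upward at the knob raise it; more than about 30 N pressed down on the bays would lower it.
- hinge (a point): point on the hinge axis, mid-width, 36 mm above the bench. Axes turn with the plate: x uphill along the plate, y to its left (the hinge axis), z square out of the plate.
- knob (a point): centre of the black ball knob, 26 mm diameter, on a 10 mm stem at the far end of the plate: 190 mm uphill of the hinge axis and 24 mm above the plate's surface. It swings in an arc about the hinge.
- bay_left (a point): left bay: point on the plate's surface, mid-bay, at the inner face of the cleat. x uphill, y left, z square out of the plate. Flat tongue 30 mm wide, 132 long, open at both sides for fingers; the cleat at x < 0 is 10 mm high; two ears (x 0 to 14 mm, 7 mm high) leave 47 mm between them. A seated flask's heel centre is at x 0, y 0, z 12 mm. A cross bar lies under the tongues at x 113 to 127 mm.
- bay_right (a point): right bay, the same as bay_left, 84 mm to its right.
- flask_a: milky plastic culture flask, white ribbed screw cap, 98 x 42 x 24 mm, about 60 g. Origin mid-section; own x runs to the cap: flat heel at x = -45 mm, straight body (42 wide in y, 24 thick in z) to x = 19, then shoulder, neck and cap (23 mm diameter, x 35 to 53). Both broad faces (z = 12 and -12 mm) serve alike. Starts lying on a broad face (origin 12 mm up).
- flask_b: milky plastic culture flask, white ribbed screw cap, 98 x 42 x 24 mm, about 60 g. Origin mid-section; own x runs to the cap: flat heel at x = -45 mm, straight body (42 wide in y, 24 thick in z) to x = 19, then shoulder, neck and cap (23 mm diameter, x 35 to 53). Both broad faces (z = 12 and -12 mm) serve alike. Starts upright on its heel (origin 45 mm up).
- flask_a_heel (a point): centre of flask_a's heel face; axes as flask_a.
- flask_a_cap (a point): centre of the end of flask_a's cap; axes as flask_a.
- flask_b_heel (a point): centre of flask_b's heel face; axes as flask_b.
- flask_b_cap (a point): centre of the end of flask_b's cap; axes as flask_b.
- bottle: bystander: small round reagent bottle, 51 mm diameter, 106 mm high; origin under its centre.
- beaker: bystander: clear beaker, 54 mm diameter, 68 mm high; origin under its centre.
- tally_counter: bystander: grey hand tally counter with a side lever, 60 x 94 x 50 mm (x, y, height); origin under its centre.
- timer: bystander: flat bench timer, 64 x 64 x 24 mm; origin under its centre.
Mind the look-alikes: they are no part of the job. Leave any green look-alike of the flask_a alone.

How it is judged:
On the way, in this order (a step that is already met when the one before it is completed fails the run):
1. the plate is fully up at its stop (value of joint tilt_plate above 0.49 rad), for 0.2 s.
2. a first flask is seated in a bay, heel against the cleat ((((x of flask_a_heel in the frame of bay_left between -0.003 and 0.003 m and y of flask_a_heel in the frame of bay_left between -0.004 and 0.004 m and z of flask_a_heel in the frame of bay_left between 0.009 and 0.015 m and x of flask_a_cap in the frame of bay_left above 0.09 m and angle between the x axis of flask_a and the x axis of bay_left, either way round below 0.06 rad and angle between the z axis of flask_a and the z axis of bay_left, either way round below 0.06 rad) or (x of flask_a_heel in the frame of bay_right between -0.003 and 0.003 m and y of flask_a_heel in the frame of bay_right between -0.004 and 0.004 m and z of flask_a_heel in the frame of bay_right between 0.009 and 0.015 m and x of flask_a_cap in the frame of bay_right above 0.09 m and angle between the x axis of flask_a and the x axis of bay_right, either way round below 0.06 rad and angle between the z axis of flask_a and the z axis of bay_right, either way round below 0.06 rad)) or ((x of flask_b_heel in the frame of bay_left between -0.003 and 0.003 m and y of flask_b_heel in the frame of bay_left between -0.004 and 0.004 m and z of flask_b_heel in the frame of bay_left between 0.009 and 0.015 m and x of flask_b_cap in the frame of bay_left above 0.09 m and angle between the x axis of flask_b and the x axis of bay_left, either way round below 0.06 rad and angle between the z axis of flask_b and the z axis of bay_left, either way round below 0.06 rad) or (x of flask_b_heel in the frame of bay_right between -0.003 and 0.003 m and y of flask_b_heel in the frame of bay_right between -0.004 and 0.004 m and z of flask_b_heel in the frame of bay_right between 0.009 and 0.015 m and x of flask_b_cap in the frame of bay_right above 0.09 m and angle between the x axis of flask_b and the x axis of bay_right, either way round below 0.06 rad and angle between the z axis of flask_b and the z axis of bay_right, either way round below 0.06 rad)))), for 0.2 s.
At the end, for the whole second after the job is handed in: the plate still at its stop (tilt over 0.49 rad); each flask at rest in a bay of its own, cap uphill, heel within 3 mm of the cleat and 4 mm of the bay's middle, broad face down within 3 mm of the tongue and in line with the bay within 0.06 rad (value of joint tilt_plate above 0.49 rad and ((x of flask_a_heel in the frame of bay_left between -0.003 and 0.003 m and y of flask_a_heel in the frame of bay_left between -0.004 and 0.004 m and z of flask_a_heel in the frame of bay_left between 0.009 and 0.015 m and x of flask_a_cap in the frame of bay_left above 0.09 m and angle between the x axis of flask_a and the x axis of bay_left, either way round below 0.06 rad and angle between the z axis of flask_a and the z axis of bay_left, either way round below 0.06 rad) or (x of flask_a_heel in the frame of bay_right between -0.003 and 0.003 m and y of flask_a_heel in the frame of bay_right between -0.004 and 0.004 m and z of flask_a_heel in the frame of bay_right between 0.009 and 0.015 m and x of flask_a_cap in the frame of bay_right above 0.09 m and angle between the x axis of flask_a and the x axis of bay_right, either way round below 0.06 rad and angle between the z axis of flask_a and the z axis of bay_right, either way round below 0.06 rad)) and ((x of flask_b_heel in the frame of bay_left between -0.003 and 0.003 m and y of flask_b_heel in the frame of bay_left between -0.004 and 0.004 m and z of flask_b_heel in the frame of bay_left between 0.009 and 0.015 m and x of flask_b_cap in the frame of bay_left above 0.09 m and angle between the x axis of flask_b and the x axis of bay_left, either way round below 0.06 rad and angle between the z axis of flask_b and the z axis of bay_left, either way round below 0.06 rad) or (x of flask_b_heel in the frame of bay_right between -0.003 and 0.003 m and y of flask_b_heel in the frame of bay_right between -0.004 and 0.004 m and z of flask_b_heel in the frame of bay_right between 0.009 and 0.015 m and x of flask_b_cap in the frame of bay_right above 0.09 m and angle between the x axis of flask_b and the x axis of bay_right, either way round below 0.06 rad and angle between the z axis of flask_b and the z axis of bay_right, either way round below 0.06 rad)) and linear speed of each of flask_a, flask_b below 0.01 m/s); the robot touches nothing.
It fails at once if the bottle or the beaker was moved more than 25 mm or tipped (distance of any of bottle, beaker from where it was at the start of the episode above 0.025 m or angle between any of bottle, beaker's own z axis and vertical above 0.4 rad).
It fails at once if the counter or the timer was moved more than 25 mm or tipped (distance of any of tally_counter, timer from where it was at the start of the episode above 0.025 m or angle between any of tally_counter, timer's own z axis and vertical above 0.4 rad).
It fails at once if a flask was laid on the plate before the plate was up (value of joint tilt_plate below 0.42 rad and contact force between any of flask_a, flask_b and tilt_plate above 0.2 N).
It also fails if it takes over 61 s, if anything falls off the work surface, if the arm or the gripper's body presses on something with over 40 N, if the wrist force passes 120 N, or if a joint passes its speed limit or range.

### The arm

A 6-joint arm with a two-finger parallel gripper is mounted at the origin on a cart in front of the work surface, level with it; the furniture and walls round the work are solid. World frame = base frame: x ahead of the robot, y to its left, z up, the work surface at z = 0. Lengths are in m, angles in rad, forces in N, time in s.
With the tool pointing down it reaches from about 0.3 to 0.875 m from the base axis. Payload 6.4 kg.
Tool frame: the origin (TCP) lies midway between the tips of the shut fingers; the grasp point (between the pads) lies 19 mm behind it (ctrl.pinch_z is the distance from the TCP to the grasp point, in m); z points along the fingers, y is the line along which they close (so a half turn about z gives the same grasp; the last joint's range is limited). The gripper opens to 85 mm and grips with 20 to 120 N. Pads are 22 mm wide; open, the fingers measure 114 mm over their backs; the gripper's body (76 mm by 85 mm) begins 54 mm behind the grasp point. The pads swing forward as they close: fully open they stand 13 mm farther back than shut.
Start: joints at [1.014, 0.181, 1.607, -0, 1.354, -0.206], TCP at [0.198, 0.54, 0.2] pointing down, gripper open.
Joint ranges: [-2.99, 2.99], [-0.89, 2.07], [0.3, 2.58], [-1.14, 4.28], [0, 2.63], [-3.12, 3.12]. Speed limits (rad/s): [2.57, 2.57, 3.01, 3.14, 3.14, 3.14].

### API

Orientations are given as a unit quaternion [w, x, y, z].
In Python, from bench import ctrl gives the robot as it stands.
- The arm moves only by the tool apply_moves, never from a script. Its argument "moves" is a list of rows, each an object with "jaw": the opening, from 0 (shut) to 1 (fully open); "offset": the shift along the tool's x, y, z in mm, a list of three; "rot": the turn, a rotation vector about the tool's x, y, z in degrees, a list of three. In form: [{"jaw": jaw, "offset": [dx, dy, dz], "rot": [ax, ay, az]}, ...]. A call has exactly 5 rows; each row shifts and turns the commanded pose from where the row before left it, along the tool's axes as they then stand; what a row does not reach is not made up. A row lasts 1/8 s, in which the tool goes at most 62.5 mm and 10.7 degrees, less where a joint would pass 70% of its speed; a pose out of reach is approached as far as the arm can. A call is refused whole if a number of a shift passes 62.5 or a number of a turn 10.7, either way. A call with a gripper value outside its range is refused whole. The fingers move at their own pace and stop on an object; the grip force is fixed at half the most. Time passes only in rows, so rows that do not move let the fingers close, or fill a call up. It gives the time, the measured TCP pose, the force, the opening and the grip force at its end, in the units of the state.
- ctrl.get_obs(): the state, without advancing time (a new reading comes with each control period).
- ctrl.camera(name): name is "scene" or "top" or "wrist"; returns (picture, depth): 384x512x3 uint8, red, green, blue; 384x512 float32, m along the optical axis (not along the pixel's ray), 0 where there is no reading.
- ctrl.camera_params(name): a dict with "K" (3x3 intrinsics, pixels), "cam_to_world" (4x4, takes a point from camera to world coordinates); the wrist camera has in their place "mount" (4x4, takes a point from camera to tool coordinates, whose origin is the TCP and whose axes are the flange's). Camera axes: x right, y down, z forward; pixel columns grow to the right and rows downward; lengths in m; the calibration is good to about 2 mm. A picture is of the moment at which its call begins: read the wrist's pose just before it. camera_params takes no time and is no camera call.
- ctrl.hand_in(): hands the job in; it is judged then, once.
Trained networks look in the newest picture that a camera, given by its name, has taken for a name from the list of things; names that differ only in an ending like _2 or _b are one class to them, and where a whole thing is asked for, a point or a joint stands for the part that bears it (a point fixed in the world has none). Each returns a list of dicts, best first, with "score" (0 to 1); they miss things now and then, are a little off and sometimes report something else, mostly with a low value. They report only what shows in the picture. A call takes as long as a camera call. They do not tell look-alikes from the thing itself.
- ctrl.outline_of(camera, target): "region" (384x512 bool, what is visible of it) and "position" ([column, row] in pixels, amid what is visible of it).
The state is a dict: "time_s": time; "q": joint angles; "dq": joint speeds; "joint_efforts": joint torques, N m; "eef_pos": TCP position; "eef_rot": TCP orientation; "wrist_force": force on the tool from outside, world axes, zero at the start; "torque": the same for the moment, N m; "opening": opening from 0.0 (shut) to 1.0 (fully open); "grasp_force": force on a finger pad.
Only numpy, scipy, OpenCV 4.12 (cv2) and the standard library are available. Lean on these libraries where they do the work, as an engineer would, in place of code of your own. Each camera call takes 0.05 s, during which the arm holds its last target. There are 200 camera calls.

## Working session

There is one attempt and no reset: what is moved stays moved. The work goes in short steps, Python scripts to look and compute and a tool call to move; the robot and the scene stay as the last step left them, time stands still between calls to the robot, and variables do not carry over. Pictures are saved under pics/ and viewed, at most 10 in all, crops included, and the job is handed in when it is done.

Besides the shell and the picture viewer there is one more tool, called after ">>>" by a JSON object that holds its "fn" and its "kwargs". apply_moves: Moves the arm, as the interface text tells. Its arguments: {"type":"object","properties":{"moves":{"type":"array"}},"required":["moves"]}

```bash
mkdir -p pics
cat > h.py <<'E'
import numpy as np, cv2
from bench import ctrl
from scipy.spatial.transform import Rotation as R
def cam(n):
    o=ctrl.get_obs(); im,d=ctrl.camera(n); p=ctrl.camera_params(n); K=np.array(p["K"])
    if n=="wrist":
        T=np.eye(4); q=o["eef_rot"]; T[:3,:3]=R.from_quat([q[1],q[2],q[3],q[0]]).as_matrix(); T[:3,3]=o["eef_pos"]; T=T@np.array(p["mount"])
    else: T=np.array(p["cam_to_world"])
    v,u=np.mgrid[:384,:512]
    P=np.stack([(u-K[0,2])*d/K[0,0],(v-K[1,2])*d/K[1,1],d],-1)@T[:3,:3].T+T[:3,3]
    P[d==0]=np.nan
    return im,d,P,T,K
def save(im,f,box=None,s=1):
    if box: im=im[box[1]:box[3],box[0]:box[2]]
    cv2.imwrite("pics/"+f,cv2.resize(im[:,:,::-1],None,fx=s,fy=s,interpolation=cv2.INTER_CUBIC))
E
python3 - <<'E'
from h import *
ims=[]
for n in ["scene","top"]:
    im,d,P,T,K=cam(n); ims.append(im)
    np.savez(f"{n}.npz",im=im,P=P)
    print(n,T[:3,3].round(3))
    for t in ["tilt_stand","knob","flask_a","flask_b","bottle","beaker","tally_counter","timer"]:
        for r in ctrl.outline_of(n,t)[:4]:
            m=r["region"]; Q=P[m]; Q=Q[~np.isnan(Q[:,0])]
            if len(Q): print(t,round(r["score"],2),np.round(r["position"]),m.sum(),np.median(Q,0).round(3),Q.min(0).round(3),Q.max(0).round(3))
save(np.vstack(ims),"a.png",None,0.78)
E
```

```text
scene [-0.286 -0.797  0.578]
tilt_stand 0.56 [252. 211.] 2095 [ 0.516 -0.022  0.013] [ 0.439 -0.113 -0.004] [0.695 0.14  0.115]
knob 0.64 [250. 208.] 889 [ 0.538 -0.002  0.043] [ 0.46  -0.108 -0.004] [0.779 0.14  0.087]
flask_a 0.77 [306. 266.] 411 [ 0.409 -0.341  0.021] [ 0.377 -0.357 -0.   ] [ 0.475 -0.308  0.026]
flask_a 0.73 [172. 189.] 224 [0.417 0.294 0.047] [ 0.407  0.281 -0.004] [0.572 0.531 0.1  ]
flask_a 0.71 [346. 308.] 613 [ 0.349 -0.502  0.021] [ 0.322 -0.538 -0.004] [ 0.389 -0.443  0.026]
flask_b 0.77 [306. 266.] 411 [ 0.409 -0.341  0.021] [ 0.377 -0.357 -0.   ] [ 0.475 -0.308  0.026]
flask_b 0.73 [172. 189.] 224 [0.417 0.294 0.047] [ 0.407  0.281 -0.004] [0.572 0.531 0.1  ]
flask_b 0.71 [346. 308.] 613 [ 0.349 -0.502  0.021] [ 0.322 -0.538 -0.004] [ 0.389 -0.443  0.026]
bottle 0.7 [324. 227.] 479 [ 0.575 -0.285  0.052] [ 0.562 -0.302 -0.001] [ 0.666 -0.2    0.106]
beaker 0.6 [216. 187.] 229 [0.585 0.241 0.038] [ 0.568  0.226 -0.001] [0.622 0.284 0.069]
tally_counter 0.86 [261. 247.] 627 [ 0.372 -0.207  0.029] [ 0.352 -0.246 -0.003] [ 0.468 -0.099  0.052]
timer 0.64 [17
[... 546 characters left out ...]
-0.002] [ 0.399 -0.446  0.03 ]
flask_b 0.73 [339. 221.] 415 [ 0.425 -0.335  0.023] [ 0.381 -0.364 -0.006] [ 0.483 -0.308  0.029]
flask_b 0.61 [133. 221.] 163 [0.428 0.292 0.067] [ 0.414  0.28  -0.006] [0.444 0.331 0.101]
flask_b 0.58 [390. 238.] 395 [ 0.365 -0.496  0.023] [ 0.328 -0.548 -0.002] [ 0.399 -0.446  0.03 ]
bottle 0.51 [152. 167.] 338 [0.605 0.259 0.028] [ 0.574  0.225 -0.005] [0.643 0.282 0.072]
bottle 0.5 [322. 169.] 293 [ 0.587 -0.272  0.068] [ 0.569 -0.318 -0.003] [ 0.631 -0.254  0.111]
beaker 0.77 [154. 166.] 333 [0.605 0.26  0.03 ] [ 0.574  0.225 -0.005] [0.643 0.301 0.072]
tally_counter 0.89 [296. 232.] 466 [ 0.389 -0.194  0.044] [ 0.36  -0.234 -0.   ] [ 0.418 -0.154  0.054]
```

View pics/a.png

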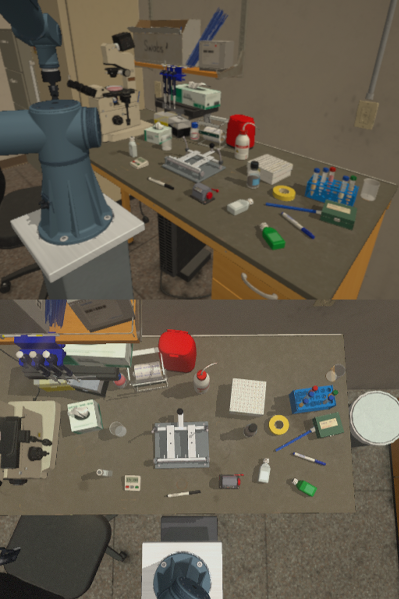

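Run:
```python
from h import *
z=np.load("top.npz"); im,P=z["im"],z["P"]
save(im,"b.png",(110,140,420,260),2.55)
hsv=cv2.cvtColor(im,cv2.COLOR_RGB2HSV)
def rect(m,lab,s=1000):
    Q=P[m]; r=cv2.minAreaRect((Q[:,:2]*s).astype(np.float32)); print(lab,m.sum(),np.round(r[0],1),np.round(r[1],1),round(r[2],1),Q.mean(0).round(4))
X,Y,Z=P[...,0],P[...,1],P[...,2]
b=lambda x0,x1,y0,y1,z0,z1:(X>x0)&(X<x1)&(Y>y0)&(Y<y1)&(Z>z0)&(Z<z1)
rect(b(.42,.75,-.13,.13,.006,.2),"stand all")
rect(b(.42,.75,-.13,.13,.006,.018),"base")
rect(b(.42,.75,-.13,.13,.028,.06),"plate")
rect(b(.62,.75,-.03,.03,.05,.1),"knob")
rect(b(.36,.5,-.37,-.30,.008,.05),"flask a")
rect(b(.36,.5,-.37,-.30,.018,.05),"flask a top")
rect(b(.40,.46,.26,.34,.008,.15),"flask b")
rect(b(.40,.46,.26,.34,.085,.15),"flask b captop")
print("b maxz",Z[b(.40,.46,.26,.34,.02,.15)].max(), ctrl.get_obs()["time_s"])
# cap vs body of a: width profile
m=b(.36,.5,-.37,-.30,.008,.05);Q=P[m]
for x in np.arange(.375,.49,.01):
    q=Q[abs(Q[:,0]-x)<.005]
    if len(q): print(round(x,3),q[:,1].min().round(3),q[:,1].max().round(3),q[:,2].max().round(3))
z=np.load("scene.npz");P=z["P"];X,Y,Z=P[...,0],P[...,1],P[...,2]
m=b(.36,.5,.26,.34,.008,.15);Q=P[m];print("scene b",Q.min(0),Q.max(0))
for h in np.arange(.01,.11,.01):
    q=Q[abs(Q[:,2]-h)<.005]
    if len(q): print(round(h,3),q.min(0).round(3),q.max(0).round(3))
```

```text
stand all 4216 [587.    2.4] [281.1 248.1] 1.1 [ 0.5424 -0.0019  0.0259]
base 2548 [587.    2.4] [281.1 248.1] 1.1 [ 0.5381 -0.0024  0.0117]
plate 1570 [564.3  -1.7] [200.6 220.3] 1.2 [ 0.5443 -0.0014  0.0453]
knob 57 [ 6.637e+02 -3.000e-01] [23.9 21.5] 0.0 [ 6.631e-01 -3.000e-04  8.250e-02]
flask a 379 [ 433.8 -337. ] [45.1 97.3] 80.9 [ 0.4284 -0.3342  0.0228]
flask a top 345 [ 434.1 -336.4] [41.9 97. ] 79.4 [ 0.4266 -0.3346  0.0237]
flask b 153 [428.2 298.5] [36.1 23.9] 80.7 [0.4277 0.2918 0.0684]
flask b captop 57 [429.5 300.3] [21.2 20.6] 5.1 [0.4288 0.3002 0.0958]
b maxz 0.10109218374896756 0.9
0.385 -0.347 -0.32 0.027
0.395 -0.35 -0.308 0.028
0.405 -0.351 -0.309 0.028
0.415 -0.355 -0.312 0.029
0.425 -0.355 -0.314 0.028
0.435 -0.36 -0.315 0.027
0.445 -0.359 -0.317 0.029
0.455 -0.353 -0.318 0.025
0.465 -0.355 -0.33 0.026
0.475 -0.355 -0.334 0.027
0.485 -0.347 -0.336 0.024
scene b [0.40748324 0.28058701 0.00811351] [0.43497294 0.32496199 0.0998007 ]
0.01 [0.409 0.283 0.008] [0.431 0.321 0.014]
0.02 [0.408 0.284 0.015] [0.431 0.325 0.024]
0.03 [0.407 0.284 0.025] [0.429 0.322 0.035]
0.04 [0.411 0.281 0.035] [0.43  0.324 0.045]
0.05 [0.408 0.282 0.045] [0.435 0.322 0.053]
0.06 [0.41  0.281 0.056] [0.431 0.321 0.064]
0.07 [0.411 0.287 0.066] [0.433 0.322 0.075]
0.08 [0.411 0.292 0.075] [0.427 0.312 0.084]
0.09 [0.411 0.294 0.085] [0.43  0.304 0.094]
0.1 [0.412 0.292 0.096] [0.433 0.32  0.1  ]
```

View pics/b.png

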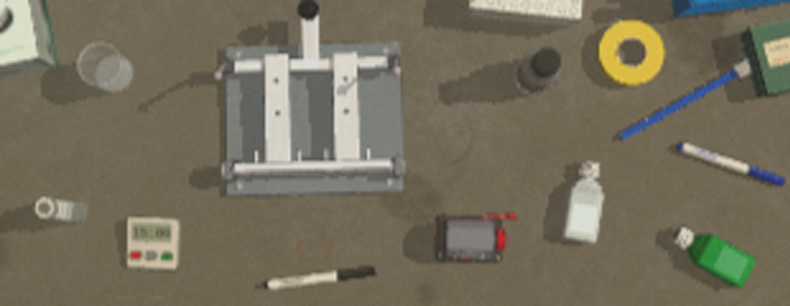

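White flask lying at top-camera pixel (339,221) is flask_a. The green one at (390,238) is the look-alike, and I'll leave it alone. The upright white flask at (133,221) is flask_b. The crop shows all three clearly, with the stand's knob at about (231,143).

```bash
cat >> h.py <<'E'
def pose():
    o=ctrl.get_obs(); q=o["eef_rot"]; return np.array(o["eef_pos"]),R.from_quat([q[1],q[2],q[3],q[0]])
def tool(yaw=0,pitch=0):
    "tool z down, y along world -y? ; pitch deg tips tool z towards +x (yaw-rotated)"
    return R.from_euler("z",yaw,degrees=True)*R.from_euler("y",-pitch,degrees=True)*R.from_matrix(np.diag([1,-1,-1.]))
def plan(p1,R1,n=5,start=None):
    p0,R0=start or pose()
    # half-turn choice
    rel=R0.inv()*R1; 
    r=rel.as_rotvec(degrees=True)/n; t=R0.inv().apply(np.array(p1)-p0)
    Rk=R.from_rotvec(r,degrees=True).as_matrix(); S=sum(np.linalg.matrix_power(Rk,k) for k in range(n))
    print(f"n={n} offset",(np.linalg.solve(S,t)*1000).round(1),"rot",r.round(2))
    return p1,R1
E
python3 - <<'E'
from h import *
p,r=pose(); print(p,r.as_matrix().round(3)); print(ctrl.camera_params("wrist")["mount"])
plan([.56,0,.30],tool(0),10)
E
```

```text
[0.19759116 0.53998737 0.19989699] [[-0.939  0.344  0.   ]
 [ 0.344  0.939 -0.   ]
 [-0.    -0.    -1.   ]]
[[ 1.13173227e-03 -9.65010077e-01 -2.62210354e-01  6.76892196e-02]
 [ 9.99999283e-01  1.19446425e-03 -7.98541179e-05  5.63432891e-04]
 [ 3.90260923e-04 -2.62210076e-01  9.65010738e-01 -1.72731070e-01]
 [ 0.00000000e+00  0.00000000e+00  0.00000000e+00  1.00000000e+00]]
n=10 offset [-74.4  53.9 -10. ] rot [ 0.    0.   15.99]
```

```bash
cat >> h.py <<'E'
def rows(p1,R1,n,start=None):
    p0,R0=start or pose(); w=(R0.inv()*R1).as_rotvec(degrees=True)/n; d=(np.array(p1)-p0)/n
    for k in range(n): print(((R0*R.from_rotvec(w*k,degrees=True)).inv().apply(d)*1000).round(0),w.round(2) if k==0 else "")
    return np.array(p1),R1
E
python3 - <<'E'
from h import *
rows([.54,0,.32],tool(0),15)
E
```

```text
[-34. -26.  -8.] [ 0.    0.   10.66]
[-38. -19.  -8.] 
[-41. -12.  -8.] 
[-42.  -4.  -8.] 
[-42.   4.  -8.] 
[-41.  12.  -8.] 
[-38.  19.  -8.] 
[-34.  26.  -8.] 
[-29.  32.  -8.] 
[-22.  36.  -8.] 
[-15.  40.  -8.] 
[-8. 42. -8.] 
[ 0. 43. -8.] 
[ 8. 42. -8.] 
[16. 40. -8.]
```

>>> {"fn": "apply_moves", "kwargs": {"moves": [{"jaw": 1,"offset": [-34,-26,-8],"rot": [0,0,10.6]},{"jaw": 1,"offset": [-38,-19,-8],"rot": [0,0,10.6]},{"jaw": 1,"offset": [-41,-12,-8],"rot": [0,0,10.6]},{"jaw": 1,"offset": [-42,-4,-8],"rot": [0,0,10.6]},{"jaw": 1,"offset": [-42,4,-8],"rot": [0,0,10.6]}]}}

```text
time_s: 1.52
eef_pos: [0.3127, 0.36, 0.2403]
eef_rot: [0.0, 0.598, 0.802, 0.0]
wrist_force: [0.8, -0.4, 0.4]
opening: 1.001
grasp_force: 0.0
```

>>> {"fn": "apply_moves", "kwargs": {"moves": [{"jaw": 1,"offset": [-41,12,-8],"rot": [0,0,10.6]},{"jaw": 1,"offset": [-38,19,-8],"rot": [0,0,10.6]},{"jaw": 1,"offset": [-34,26,-8],"rot": [0,0,10.6]},{"jaw": 1,"offset": [-29,32,-8],"rot": [0,0,10.6]},{"jaw": 1,"offset": [-22,36,-8],"rot": [0,0,10.6]}]}}

```text
time_s: 2.15
eef_pos: [0.4291, 0.181, 0.2804]
eef_rot: [0.0, 0.893, 0.45, 0.0]
wrist_force: [0.0, 0.8, 0.6]
opening: 1.002
grasp_force: 0.0
```

>>> {"fn": "apply_moves", "kwargs": {"moves": [{"jaw": 1,"offset": [-15,40,-8],"rot": [0,0,10.6]},{"jaw": 1,"offset": [-8,42,-8],"rot": [0,0,10.6]},{"jaw": 1,"offset": [0,43,-8],"rot": [0,0,10.6]},{"jaw": 1,"offset": [8,42,-8],"rot": [0,0,10.6]},{"jaw": 1,"offset": [16,40,-8],"rot": [0,0,10.6]}]}}

```text
time_s: 2.78
eef_pos: [0.5457, 0.0012, 0.3203]
eef_rot: [-0.0, 1.0, 0.005, 0.0]
wrist_force: [0.5, 0.3, 0.2]
opening: 0.997
grasp_force: 0.0
```

Run:
```python
from h import *
o=ctrl.get_obs(); print(o["time_s"],np.round(o["q"],3)); p,r=pose(); print(p,r.as_matrix().round(3))
im,d,P,T,K=cam("wrist"); np.savez("w1.npz",im=im,P=P); save(im,"c.png",None,1.3)
for t in ["knob","bay_left","tilt_stand"]:
    for q in ctrl.outline_of("wrist",t)[:2]: print(t,q["score"],q["position"])
```

```text
2.775 [-0.216  0.04   1.522  0.     1.58   1.346]
[0.54568197 0.00116455 0.32027018] [[ 1.     0.009  0.   ]
 [ 0.009 -1.     0.   ]
 [ 0.    -0.    -1.   ]]
knob 0.97 [241.5, 148.8]
bay_left 0.89 [239.4, 148.9]
tilt_stand 0.56 [257.6, 157.2]
```

View pics/c.png

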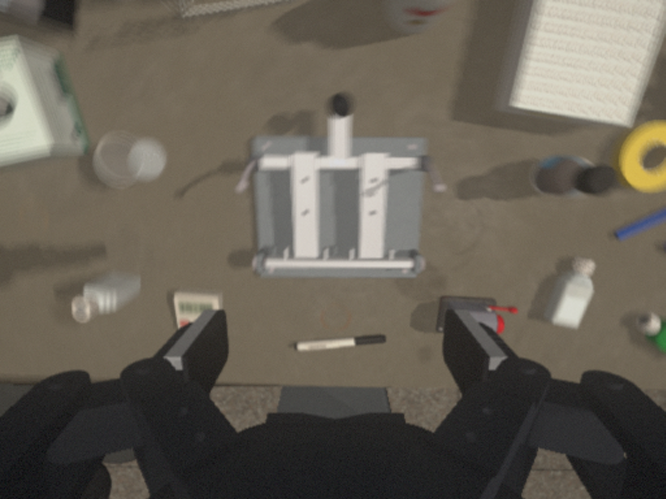

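The wrist picture shows the stand from above. The knob is at about (262,80) in native pixels, the tongues at columns 235 and 286, the cleat at row 203, and flask_b upright at about (80,228).

Run:
```python
from h import *
from scipy.optimize import least_squares
z=np.load("w1.npz"); im,P=z["im"],z["P"]; X,Y,Z=P[...,0],P[...,1],P[...,2]
b=lambda x0,x1,y0,y1,z0,z1:(X>x0)&(X<x1)&(Y>y0)&(Y<y1)&(Z>z0)&(Z<z1)
def rect(m,lab):
    Q=P[m]; r=cv2.minAreaRect((Q[:,:2]*1000).astype(np.float32)); print(lab,m.sum(),np.round(r[0],1),np.round(r[1],1),round(r[2],2),"med",np.median(Q,0).round(4))
m=b(.62,.72,-.03,.03,.05,.1)&(im.max(-1)<75)
rect(m,"knob"); Q=P[m]
s=least_squares(lambda c:np.linalg.norm(Q-c,axis=1)-.013,Q.mean(0)-[0,0,.01],loss="soft_l1",f_scale=.001); print("knob centre",s.x.round(4),abs(s.fun).mean())
rect(b(.42,.63,-.13,.13,.006,.017),"base")
white=(im.min(-1)>110)
for y0,y1,l in [(.02,.065,"L"),(-.065,-.02,"R")]:
    m=b(.50,.58,y0,y1,.03,.07)&white; Q=P[m]; print(l,"tongue y",[(np.median(Q[abs(Q[:,0]-x)<.01,1]).round(4),np.ptp(Q[abs(Q[:,0]-x)<.01,1]).round(3)) for x in (.51,.53,.55,.57)],"z",np.median(Q[:,2]).round(4))
for y in (-.08,-.042,0,.042,.08):
    c=b(.44,.70,y-.006,y+.006,.02,.12); xs=X[c];zs=Z[c]
    print(y,[(round(x,3),zs[abs(xs-x)<.004].max().round(4)) for x in np.arange(.456,.66,.008) if (abs(xs-x)<.004).any()])
# tall things: rods and cheeks
for s_ in (1,-1):
    m=b(.43,.5,min(s_*.09,s_*.12),max(s_*.09,s_*.12),.02,.13);rect(m,"cheek");print(Z[m].max())
rect(b(.36,.5,-.37,-.30,.008,.05),"A"); rect(b(.36,.5,-.37,-.30,.02,.05),"Atop")
m=b(.36,.5,.25,.36,.008,.12); rect(m,"B all"); rect(b(.36,.5,.25,.36,.09,.12),"B cap")
for h in np.arange(.01,.11,.01):
    q=P[m]; q=q[abs(q[:,2]-h)<.005]
    if len(q): print(round(h,3),len(q),q.min(0).round(3),q.max(0).round(3))
```

```text
knob 151 [664.5  -0.8] [19.7 15.4] 0.94 med [ 0.6644 -0.0012  0.0837]
knob centre [0.6634 0.0033 0.0732] 0.0004578350715262165
base 7960 [538.5   1.1] [184.4 223.7] 0.35 med [0.5446 0.0013 0.0106]
L tongue y [(np.float64(0.0412), np.float64(0.029)), (np.float64(0.0424), np.float64(0.03)), (np.float64(0.0436), np.float64(0.029)), (np.float64(0.0432), np.float64(0.029))] z 0.0437
R tongue y [(np.float64(-0.0414), np.float64(0.029)), (np.float64(-0.0412), np.float64(0.03)), (np.float64(-0.0407), np.float64(0.03)), (np.float64(-0.0396), np.float64(0.029))] z 0.0436
-0.08 [(np.float64(0.472), np.float64(0.051)), (np.float64(0.48), np.float64(0.0524)), (np.float64(0.488), np.float64(0.05)), (np.float64(0.6), np.float64(0.0427)), (np.float64(0.608), np.float64(0.0432))]
-0.042 [(np.float64(0.472), np.float64(0.052)), (np.float64(0.48), np.float64(0.052)), (np.float64(0.488), np.float64(0.0425)), (np.float64(0.496), np.float64(0.0431)), (np.float64(0.504), np.float64(0.0437)), (np.float64(0.512), np.float64(0.0438)), (np.float64(0.52), np.float64(0.0443)), (np.float64(0.528), np.float64(0.04
[... 2096 characters left out ...]
0219]
Atop 864 [ 434.1 -334.3] [42.9 97.2] 78.83 med [ 0.4247 -0.3327  0.0224]
B all 1008 [428.2 304.1] [42.8 23.6] 81.44 med [0.4339 0.2958 0.0606]
B cap 194 [427.8 303.6] [22.8 21.5] 31.32 med [0.4289 0.3026 0.0963]
0.01 55 [0.414 0.282 0.008] [0.442 0.322 0.015]
0.02 83 [0.414 0.282 0.015] [0.441 0.323 0.025]
0.03 90 [0.414 0.283 0.025] [0.442 0.324 0.035]
0.04 92 [0.414 0.282 0.035] [0.442 0.321 0.045]
0.05 104 [0.414 0.282 0.045] [0.442 0.322 0.055]
0.06 147 [0.414 0.282 0.055] [0.442 0.324 0.065]
0.07 161 [0.416 0.287 0.065] [0.439 0.319 0.075]
0.08 49 [0.419 0.293 0.075] [0.439 0.31  0.085]
0.09 78 [0.417 0.292 0.085] [0.439 0.31  0.095]
0.1 149 [0.417 0.294 0.095] [0.439 0.315 0.099]
```

Run:
```python
from h import *
s=rows([.6635,.0025,.135],tool(1),4); rows([.6635,.0025,.053],tool(1),4,s)
```

```text
[30.  0. 46.] [-0.01  0.01 -0.02]
[30.  0. 46.] 
[30.  0. 46.] 
[30.  0. 46.] 
[ 0.  0. 21.] [0. 0. 0.]
[ 0.  0. 21.] 
[ 0.  0. 21.] 
[ 0.  0. 21.]
```

>>> {"fn": "apply_moves", "kwargs": {"moves": [{"jaw": 1,"offset": [29.5,0,46.5],"rot": [0,0,0]},{"jaw": 1,"offset": [29.5,0,46.5],"rot": [0,0,0]},{"jaw": 1,"offset": [29.5,0,46.5],"rot": [0,0,0]},{"jaw": 1,"offset": [29.5,0,46.5],"rot": [0,0,0]},{"jaw": 1,"offset": [0,0,21],"rot": [0,0,0]}]}}

```text
time_s: 3.6
eef_pos: [0.6614, 0.0061, 0.1087]
eef_rot: [-0.001, 1.0, 0.009, -0.003]
wrist_force: [-1.0, 0.0, 0.5]
opening: 1.004
grasp_force: 0.0
```

>>> {"fn": "apply_moves", "kwargs": {"moves": [{"jaw": 1,"offset": [0,0,21],"rot": [0,0,0]},{"jaw": 1,"offset": [0,0,20],"rot": [0,0,0]},{"jaw": 1,"offset": [0,0,20],"rot": [0,0,0]},{"jaw": 0,"offset": [0,0,0],"rot": [0,0,0]},{"jaw": 0,"offset": [0,0,0],"rot": [0,0,0]}]}}

```text
time_s: 4.22
eef_pos: [0.6636, 0.0041, 0.0527]
eef_rot: [0.0, 1.0, 0.008, 0.001]
wrist_force: [0.8, -0.4, 0.3]
opening: 0.606
grasp_force: 0.0
```

>>> {"fn": "apply_moves", "kwargs": {"moves": [{"jaw": 0,"offset": [0,0,0],"rot": [0,0,0]},{"jaw": 0,"offset": [0,0,0],"rot": [0,0,0]},{"jaw": 0,"offset": [0,0,0],"rot": [0,0,0]},{"jaw": 0,"offset": [0,0,0],"rot": [0,0,0]},{"jaw": 0,"offset": [0,0,0],"rot": [0,0,0]}]}}

```text
time_s: 4.85
eef_pos: [0.6654, 0.003, 0.055]
eef_rot: [0.001, 1.0, 0.008, 0.003]
wrist_force: [-1.0, -2.9, 8.9]
opening: -0.001
grasp_force: 4.5
```

```bash
cat > lift.py <<'E'
from h import *
import sys
p,r=pose(); a=float(sys.argv[1]); n=int(sys.argv[2]); H=np.array([.4735,0,.036]); ax=np.array([np.sin(np.radians(1)),-np.cos(np.radians(1)),0])
W=R.from_rotvec(ax*a,degrees=True); print(p.round(4)); plan(H+W.apply(p-H),W*r,n)
E
python3 lift.py 20 5
```

```text
[0.6654 0.003  0.055 ]
n=5 offset [ -1.7   0.  -13.3] rot [0.01 4.   0.01]
```

Run:
```python
from h import *
im,d,P,T,K=cam("wrist"); im2,*_=cam("scene"); save(np.vstack([im[80:,100:420],cv2.resize(im2[150:240,180:300],(320,240))]),"d.png",None,1.1)
```

```text
(no output)
```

View pics/d.png

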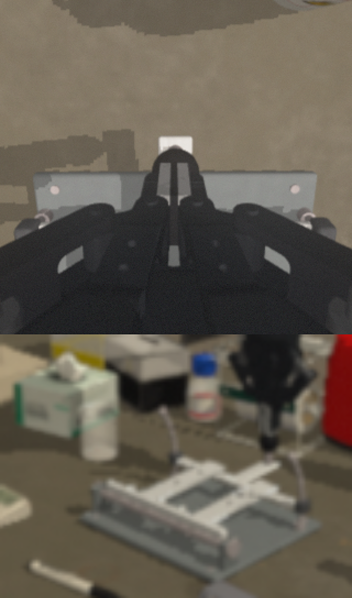

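The fingers are fully shut and the ball isn't between the pads: a grasp miss. I'll open, back off and look from near.

>>> {"fn": "apply_moves", "kwargs": {"moves": [{"jaw": 1,"offset": [0,0,0],"rot": [0,0,0]},{"jaw": 1,"offset": [0,0,0],"rot": [0,0,0]},{"jaw": 1,"offset": [0,0,0],"rot": [0,0,0]},{"jaw": 1,"offset": [-15,0,-40],"rot": [0,0,0]},{"jaw": 1,"offset": [-15,0,-40],"rot": [0,0,0]}]}}

```text
time_s: 5.58
eef_pos: [0.6319, 0.0039, 0.1316]
eef_rot: [-0.0, 1.0, 0.008, -0.001]
wrist_force: [0.4, 0.4, 0.1]
opening: 0.998
grasp_force: 0.0
```

Run:
```python
from h import *
p,r=pose(); print(p)
im,d,P,T,K=cam("wrist"); np.savez("w2.npz",im=im,P=P); save(im,"e.png",None,1.2)
X,Y,Z=P[...,0],P[...,1],P[...,2]
for x in np.arange(.60,.72,.004):
    c=(abs(X-x)<.002)&(abs(Y-.002)<.004)&(Z<.12)&(Z>-.02)
    if c.any(): print(round(x,3),Z[c].max().round(4),Z[c].min().round(4),im[c].mean().round(0))
```

```text
[0.63187622 0.00389725 0.13157993]
0.6 0.0421 0.0393 215.0
0.604 0.0423 0.0393 214.0
0.608 0.0422 0.0397 204.0
0.612 0.0426 0.0399 203.0
0.616 0.0428 0.0398 203.0
0.62 0.0428 0.0401 202.0
0.624 0.043 0.0403 202.0
0.628 0.0427 0.0404 202.0
0.632 0.0439 0.041 202.0
0.636 0.0441 0.0399 202.0
0.64 0.0443 0.0414 178.0
0.644 0.0439 0.041 115.0
0.652 0.0809 0.0748 59.0
0.656 0.0845 0.0804 54.0
0.66 0.0859 0.0834 54.0
0.664 0.0864 0.0838 55.0
0.668 0.0864 0.0821 51.0
0.672 0.0841 -0.0031 71.0
0.676 0.081 -0.0032 111.0
0.68 0.0015 -0.0037 101.0
0.684 0.0003 -0.0033 103.0
0.688 0.0009 -0.0031 101.0
0.692 0.0 -0.0033 100.0
0.696 0.0 -0.0025 101.0
0.7 0.0003 -0.003 101.0
0.704 0.0001 -0.0029 101.0
0.708 0.0003 -0.0032 101.0
0.712 0.0012 -0.0029 103.0
0.716 0.0004 -0.0031 104.0
```

View pics/e.png

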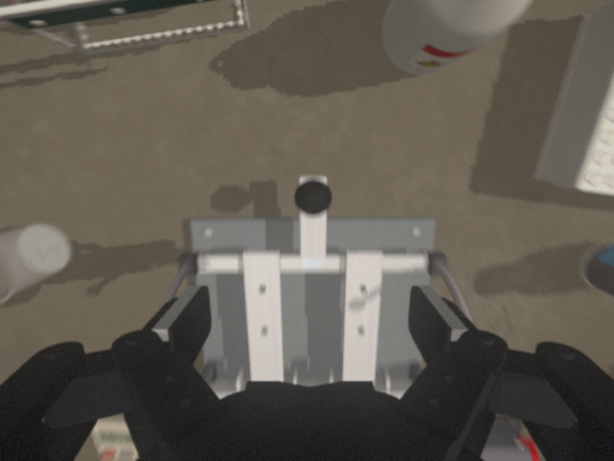

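Run:
```python
from h import *
from scipy.optimize import least_squares
for f in ("w1","w2"):
    z=np.load(f+".npz"); im,P=z["im"],z["P"]; X,Y,Z=P[...,0],P[...,1],P[...,2]
    m=(abs(X-.664)<.016)&(abs(Y)<.02)&(Z>.065)&(Z<.1); Q=P[m]
    s=least_squares(lambda c:np.linalg.norm(Q-c,axis=1)-.013,Q.mean(0)-[0,0,.01],loss="soft_l1",f_scale=.001); print(f,m.sum(),s.x.round(4),abs(s.fun).mean(),Q.min(0).round(4),Q.max(0).round(4))
z=np.load("w1.npz");im=z["im"]
rows([.6635,.0025,.053],tool(1),4)
p,r=pose();print(r.as_matrix().round(3))
```

```text
w1 281 [0.6635 0.0033 0.0732] 0.0004261675065885198 [ 0.6511 -0.0085  0.0732] [0.6762 0.0155 0.0875]
w2 753 [0.6635 0.0032 0.0723] 0.0003434149774433641 [ 0.651  -0.0091  0.0724] [0.6761 0.016  0.0864]
[ 7.  0. 21.] [ 0.02 -0.08 -0.02]
[ 7.  0. 21.] 
[ 7.  0. 21.] 
[ 7.  0. 21.] 
[[ 1.     0.016  0.005]
 [ 0.016 -1.    -0.001]
 [ 0.005  0.001 -1.   ]]
```

>>> {"fn": "apply_moves", "kwargs": {"moves": [{"jaw": 1,"offset": [7.5,0,20],"rot": [0,0,0]},{"jaw": 1,"offset": [8,0,20],"rot": [0,0,0]},{"jaw": 1,"offset": [8,0,20],"rot": [0,0,0]},{"jaw": 0.5,"offset": [8,0,21],"rot": [0,0,0]},{"jaw": 0.4,"offset": [0,0,0],"rot": [0,0,0]}]}}

```text
time_s: 6.25
eef_pos: [0.662, 0.0047, 0.0466]
eef_rot: [-0.001, 1.0, 0.008, -0.003]
wrist_force: [-0.7, 0.3, -0.5]
opening: 0.604
grasp_force: 0.0
```

>>> {"fn": "apply_moves", "kwargs": {"moves": [{"jaw": 0.35,"offset": [0,0,0],"rot": [0,0,0]},{"jaw": 0.3,"offset": [0,0,0],"rot": [0,0,0]},{"jaw": 0.25,"offset": [0,0,0],"rot": [0,0,0]},{"jaw": 0.2,"offset": [0,0,0],"rot": [0,0,0]},{"jaw": 0.2,"offset": [0,0,0],"rot": [0,0,0]}]}}

```text
time_s: 6.88
eef_pos: [0.6651, 0.0032, 0.0519]
eef_rot: [0.001, 1.0, 0.008, 0.001]
wrist_force: [-0.1, -5.1, 3.9]
opening: 0.2
grasp_force: 3.2
```

Run:
```python
from h import *
im,d,P,T,K=cam("wrist"); im2,*_=cam("scene"); print(pose()[0],K[0,0])
a=cv2.resize(im[180:300,210:330],(480,480)); b=cv2.resize(im2[165:225,235:295],(300,300)); c=np.zeros((480,780,3),np.uint8); c[:,:480]=a; c[:300,480:]=b
save(c,"f.png")
```

```text
[0.6651045  0.00320035 0.05184221] 277.09304164457393
```

View pics/f.png

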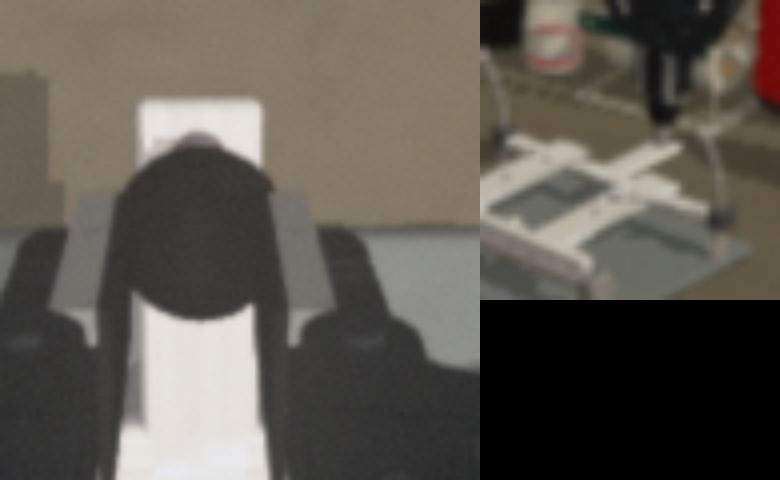

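The crop shows the ball centred between the pads (ball at about crop (195,235), pads touching both sides). I'll close gently from here and check.

>>> {"fn": "apply_moves", "kwargs": {"moves": [{"jaw": 0.17,"offset": [0,0,0],"rot": [0,0,0]},{"jaw": 0.14,"offset": [0,0,0],"rot": [0,0,0]},{"jaw": 0.11,"offset": [0,0,0],"rot": [0,0,0]},{"jaw": 0.08,"offset": [0,0,0],"rot": [0,0,0]},{"jaw": 0.08,"offset": [0,0,0],"rot": [0,0,0]}]}}

```text
time_s: 7.6
eef_pos: [0.6661, 0.0028, 0.0539]
eef_rot: [0.001, 1.0, 0.008, 0.002]
wrist_force: [-4.1, -6.3, 12.6]
opening: 0.082
grasp_force: 7.9
```

>>> {"fn": "apply_moves", "kwargs": {"moves": [{"jaw": 0.5,"offset": [0,0,0],"rot": [0,0,0]},{"jaw": 0.5,"offset": [0,0,0],"rot": [0,0,0]},{"jaw": 0.5,"offset": [0,0,4],"rot": [0,0,0]},{"jaw": 0.5,"offset": [0,0,4],"rot": [0,0,0]},{"jaw": 0.4,"offset": [0,0,0],"rot": [0,0,0]}]}}

```text
time_s: 8.22
eef_pos: [0.6638, 0.0045, 0.0419]
eef_rot: [-0.0, 1.0, 0.008, -0.001]
wrist_force: [0.2, -0.5, 0.4]
opening: 0.399
grasp_force: 0.0
```

>>> {"fn": "apply_moves", "kwargs": {"moves": [{"jaw": 0.3,"offset": [0,0,0],"rot": [0,0,0]},{"jaw": 0.25,"offset": [0,0,0],"rot": [0,0,0]},{"jaw": 0.2,"offset": [0,0,0],"rot": [0,0,0]},{"jaw": 0.1,"offset": [0,0,0],"rot": [0,0,0]},{"jaw": 0.1,"offset": [0,0,0],"rot": [0,0,0]}]}}

```text
time_s: 8.85
eef_pos: [0.6641, 0.0022, 0.0431]
eef_rot: [0.001, 1.0, 0.008, -0.001]
wrist_force: [-2.6, -6.4, 2.0]
opening: 0.245
grasp_force: 58.6
```

Run:
```python
from h import *
o=ctrl.get_obs(); print({k:np.round(o[k],3) for k in ("eef_pos","wrist_force","torque","opening","grasp_force")})
im,d,P,T,K=cam("wrist"); 
Q=P.reshape(-1,3); C=np.linalg.inv(T)
# points in tool frame of fingers: x>5mm face
To=T@np.linalg.inv(np.array(ctrl.camera_params("wrist")["mount"]))
q=(Q-To[:3,3])@To[:3,:3]
np.savez("w3.npz",im=im,P=P,q=q)
for z in np.arange(-.05,.012,.004):
    m=(abs(q[:,2]-z)<.002)&(abs(q[:,1])<.05)&(q[:,0]>-.0)&(q[:,0]<.016)
    ys=q[m,1]; l=ys[ys<0]; r=ys[ys>0]
    print(round(z*1000), l.min().round(4) if len(l) else None,l.max().round(4) if len(l) else None, r.min().round(4) if len(r) else None, r.max().round(4) if len(r) else None)
```

```text
{'eef_pos': array([0.664, 0.002, 0.043]), 'wrist_force': array([-2.594, -6.444,  2.047]), 'torque': array([-1.11 ,  0.474,  0.008]), 'opening': np.float64(0.245), 'grasp_force': np.float64(58.594)}
-50 -0.0249 -0.0114 0.0093 0.0229
-46 -0.0251 -0.0114 0.0094 0.0229
-42 -0.025 -0.0002 0.0003 0.0229
-38 -0.0237 -0.0002 0.0003 0.0226
-34 -0.0231 -0.0002 0.0003 0.0157
-30 -0.0113 -0.0002 0.0003 0.0091
-26 -0.0104 -0.0002 0.0004 0.0094
-22 None None None None
-18 None None None None
-14 None None None None
-10 None None None None
-6 -0.0039 -0.0001 0.0006 0.0025
-2 -0.0112 -0.0 0.0006 0.0091
2 -0.012 -0.0 0.0006 0.01
6 None None None None
10 None None None None
```

```bash
python3 lift.py 20 5;python3 lift.py 30.5 8
```

```text
[0.6642 0.0022 0.0431]
n=5 offset [ -1.    0.  -13.3] rot [0.01 4.   0.01]
[0.6642 0.0022 0.0431]
n=8 offset [ -0.9   0.  -12.7] rot [0.01 3.81 0.01]
```

>>> {"fn": "apply_moves", "kwargs": {"moves": [{"jaw": 0,"offset": [-0.4,0,-6.7],"rot": [0,2,0]},{"jaw": 0,"offset": [-1,0,-13.3],"rot": [0,4,0]},{"jaw": 0,"offset": [-1,0,-13.3],"rot": [0,4,0]},{"jaw": 0,"offset": [-1,0,-13.3],"rot": [0,4,0]},{"jaw": 0,"offset": [-1,0,-13.3],"rot": [0,4,0]}]}}

```text
time_s: 9.52
eef_pos: [0.653, 0.002, 0.1008]
eef_rot: [0.0, 0.987, 0.007, 0.158]
wrist_force: [8.2, -7.5, -12.7]
opening: 0.244
grasp_force: 58.6
```

>>> {"fn": "apply_moves", "kwargs": {"moves": [{"jaw": 0,"offset": [-1,0,-13.3],"rot": [0,4,0]},{"jaw": 0,"offset": [-1,0,-13.3],"rot": [0,4,0]},{"jaw": 0,"offset": [-0.5,0,-10],"rot": [0,3,0]},{"jaw": 0,"offset": [-0.2,0,-3],"rot": [0,1,0]},{"jaw": 0,"offset": [0,0,0],"rot": [0,0,0]}]}}

```text
time_s: 10.15
eef_pos: [0.6361, 0.0016, 0.1356]
eef_rot: [-0.001, 0.966, 0.006, 0.26]
wrist_force: [25.3, -9.2, -27.4]
opening: 0.242
grasp_force: 60.9
```

```bash
cat > tilt.py <<'E'
from h import *
im,d,P,T,K=cam("top"); X,Y,Z=P[...,0],P[...,1],P[...,2]
for n in ("top","scene"):
    im,d,P,T,K=cam(n); X,Y,Z=P[...,0],P[...,1],P[...,2]
    m=(X>.495)&(X<.585)&(abs(abs(Y)-.042)<.013)&(Z>.03)&(im.min(-1)>95)
    Q=P[m]; 
    for _ in range(4):
        c,*_r=np.linalg.lstsq(np.c_[Q[:,:2]-[.54,0],np.ones(len(Q))],Q[:,2],rcond=None); e=Q[:,2]-np.c_[Q[:,:2]-[.54,0],np.ones(len(Q))]@c; Q=Q[abs(e)<max(2*e.std(),.001)]
    print(n,len(Q),"slope deg",np.degrees(np.arctan(c[0])).round(2),"z at .54",c[2].round(4),np.std(e).round(4))
E
python3 tilt.py; python3 -c "
from h import *
o=ctrl.get_obs();print(o['wrist_force'],o['torque'],o['time_s']);p,r=pose();print(p,np.degrees(np.arcsin(r.as_matrix()[0,2])))"
```

```text
top 163 slope deg -13.51 z at .54 0.2888 0.0361
scene 295 slope deg 31.5 z at .54 0.0837 0.0018
[ 22.53588313  -7.89595549 -23.74224049] [-1.20354847 -1.09863815 -0.79249727] 10.3
[0.63614564 0.00170408 0.13552684] 30.04137919013237
```

>>> {"fn": "apply_moves", "kwargs": {"moves": [{"jaw": 0,"offset": [0,0,0.5],"rot": [0,0,0]},{"jaw": 0.6,"offset": [0,0,0],"rot": [0,0,0]},{"jaw": 1,"offset": [0,0,0],"rot": [0,0,0]},{"jaw": 1,"offset": [0,0,0],"rot": [0,0,0]},{"jaw": 1,"offset": [0,0,-30],"rot": [0,0,0]}]}}

```text
time_s: 10.92
eef_pos: [0.6193, 0.0041, 0.1609]
eef_rot: [-0.003, 0.966, 0.008, 0.257]
wrist_force: [0.4, -0.6, 0.5]
opening: 1.0
grasp_force: 0.0
```

>>> {"fn": "apply_moves", "kwargs": {"moves": [{"jaw": 1,"offset": [0,0,-40],"rot": [0,0,0]},{"jaw": 1,"offset": [0,0,-40],"rot": [0,0,0]},{"jaw": 1,"offset": [-20,0,-40],"rot": [0,0,0]},{"jaw": 1,"offset": [-20,0,-20],"rot": [0,0,0]},{"jaw": 1,"offset": [0,0,0],"rot": [0,0,0]}]}}

```text
time_s: 11.55
eef_pos: [0.5156, 0.002, 0.2656]
eef_rot: [-0.001, 0.965, 0.008, 0.26]
wrist_force: [-0.3, -0.7, 0.3]
opening: 0.994
grasp_force: 0.0
```

```bash
cat > bay.py <<'E'
from h import *
im,d,P,T,K=cam("wrist"); p,r=pose(); print(p,ctrl.get_obs()["time_s"]); np.savez("w4.npz",im=im,P=P)
X,Y,Z=P[...,0],P[...,1],P[...,2]
m=(X>.49)&(X<.60)&(abs(abs(Y)-.042)<.013)&(Z>.04)&(im.min(-1)>110); Q=P[m]; A=lambda Q:np.c_[Q[:,:2]-[.54,0],np.ones(len(Q))]
for _ in range(6):
    c=np.linalg.lstsq(A(Q),Q[:,2],rcond=None)[0]; e=Q[:,2]-A(Q)@c; Q=Q[abs(e)<max(2*e.std(),.0008)]
th=np.arctan(c[0]); print(len(Q),"slope",np.degrees(th).round(2),"lat",c[1].round(4),"z.54",c[2].round(4),e.std())
# plate coords about hinge guess
c30,s30=np.cos(th),np.sin(th); H=np.array([.4735,0,.036])
D=P-H; u=D[...,0]*c30+D[...,2]*s30; v=D[...,1]; w=-D[...,0]*s30+D[...,2]*c30
on=(u>-.03)&(u<.2)&(abs(v)<.12)&(w>-.02)&(w<.1)
print("surface w",np.median(w[on&(u>.04)&(u<.13)&(abs(abs(v)-.042)<.012)]).round(4))
for v0 in (-.042,.042,0):
    print(v0,[(int(round(x*1000)),(np.median(w[s])*1000).round(1)) for x in np.arange(-.02,.05,.003) if (s:=on&(abs(u-x)<.0015)&(abs(v-v0)<.008)).any()])
for uu in (.03,.05,.07,.09,.11):
    o=[]
    for v0 in (-.042,.042):
        s=on&(abs(u-uu)<.006)&(abs(v-v0)<.03)&(abs(w-np.median(w[on&(u>.04)&(u<.13)&(abs(abs(v)-.042)<.012)]))<.006)&(im.min(-1)>110); o+=[v[s].min().round(4),v[s].max().round(4),((v[s].min()+v[s].max())/2).round(4)]
    print(uu,o)
E
python3 bay.py
```

```text
[0.51612632 0.00190117 0.26510238] 11.6
2869 slope 30.65 lat 0.0108 z.54 0.0803 0.0006502345202042737
surface w 0.0042
-0.042 [(-20, np.float64(-16.8)), (1, np.float64(13.8)), (4, np.float64(13.7)), (7, np.float64(13.8)), (10, np.float64(8.3)), (13, np.float64(3.8)), (16, np.float64(3.4)), (19, np.float64(3.9)), (22, np.float64(3.6)), (25, np.float64(3.9)), (28, np.float64(4.0)), (31, np.float64(3.6)), (34, np.float64(4.0)), (37, np.float64(4.0)), (40, np.float64(3.7)), (43, np.float64(3.9)), (46, np.float64(3.4)), (49, np.float64(3.5))]
0.042 [(-20, np.float64(-15.9)), (-2, np.float64(12.9)), (1, np.float64(14.3)), (4, np.float64(14.4)), (7, np.float64(11.5)), (10, np.float64(4.9)), (13, np.float64(4.7)), (16, np.float64(4.8)), (19, np.float64(4.7)), (22, np.float64(4.6)), (25, np.float64(4.6)), (28, np.float64(4.5)), (31, np.float64(4.5)), (34, np.float64(4.7)), (37, np.float64(4.6)), (40, np.float64(4.7)), (43, np.float64(4.5)), (46, np.float64(4.7)), (49, np.float64(4.6))]
0 [(-20, np.float64(-16.8)), (1, np.float64(13.9)), (4, np.float64(14.3)), (7, np.float64(13.4)), (10, np.float64(6.5))]
0.03 [np.float64(-0.068), np.float64(-0.0269), np.float64(-0.0475), np.float64(0.0281), np.float64(0.0572), np.float64(0.0427)]
0.05 [np.float64(-0.0563), np.float64(-0.0263), np.float64(-0.0413), np.float64(0.0281), np.float64(0.0568), np.float64(0.0424)]
0.07 [np.float64(-0.0555), np.float64(-0.0268), np.float64(-0.0412), np.float64(0.028), np.float64(0.0579), np.float64(0.043)]
0.09 [np.float64(-0.0559), np.float64(-0.0261), np.float64(-0.041), np.float64(0.0281), np.float64(0.0573), np.float64(0.0427)]
0.11 [np.float64(-0.0547), np.float64(-0.0254), np.float64(-0.04), np.float64(0.0292), np.float64(0.0581), np.float64(0.0436)]
```

Run:
```python
from h import *
s=rows([.422,-.333,.12],tool(-10.5),7); rows([.422,-.333,.002],tool(-10.5),4,s)
```

```text
[-23.  48.  11.] [-0.42 -4.29  1.59]
[-20.  48.  13.] 
[-18.  49.  15.] 
[-16.  49.  16.] 
[-13.  49.  18.] 
[-10.  49.  19.] 
[-7. 49. 20.] 
[ 0.  0. 30.] [0. 0. 0.]
[ 0.  0. 30.] 
[ 0.  0. 30.] 
[ 0.  0. 30.]
```

>>> {"fn": "apply_moves", "kwargs": {"moves": [{"jaw": 1,"offset": [-23,48,11],"rot": [-0.4,-4.3,1.6]},{"jaw": 1,"offset": [-20,48,13],"rot": [-0.4,-4.3,1.6]},{"jaw": 1,"offset": [-18,49,15],"rot": [-0.4,-4.3,1.6]},{"jaw": 1,"offset": [-16,49,16],"rot": [-0.4,-4.3,1.6]},{"jaw": 1,"offset": [-13,49,18],"rot": [-0.4,-4.3,1.6]}]}}

```text
time_s: 12.22
eef_pos: [0.4487, -0.2396, 0.158]
eef_rot: [-0.002, 0.995, -0.064, 0.072]
wrist_force: [0.6, -0.7, -0.5]
opening: 0.996
grasp_force: 0.0
```

>>> {"fn": "apply_moves", "kwargs": {"moves": [{"jaw": 1,"offset": [-10,49,19],"rot": [-0.4,-4.3,1.6]},{"jaw": 1,"offset": [-7,49,20],"rot": [-0.4,-4.3,1.6]},{"jaw": 1,"offset": [0,0,0],"rot": [0,0,0]},{"jaw": 1,"offset": [0,0,0],"rot": [0,0,0]},{"jaw": 1,"offset": [0,0,0],"rot": [0,0,0]}]}}

```text
time_s: 12.85
eef_pos: [0.4231, -0.3316, 0.1182]
eef_rot: [-0.001, 0.996, -0.091, -0.001]
wrist_force: [-0.1, 0.4, 0.3]
opening: 0.999
grasp_force: 0.0
```

```bash
cat > fa.py <<'E'
from h import *
im,d,P,T,K=cam("wrist"); p,r=pose(); print(p.round(4),r.as_matrix()[:,0].round(3),r.as_matrix()[:,2].round(3)); np.savez("w5.npz",im=im,P=P)
X,Y,Z=P[...,0],P[...,1],P[...,2]
m=(X>.36)&(X<.5)&(Y>-.385)&(Y<-.285)&(Z>.017)&(Z<.04)&(im.min(-1)>90); Q=P[m]; r=cv2.minAreaRect((Q[:,:2]*1000).astype(np.float32)); print(m.sum(),r)
for x in np.arange(.38,.49,.008):
    q=Q[abs(Q[:,0]-x)<.003]
    if len(q)>3: print(round(x,3),q[:,1].min().round(4),q[:,1].max().round(4),((q[:,1].min()+q[:,1].max())/2).round(4))
r_,c_=np.where(m); print(c_.min(),c_.max(),r_.min(),r_.max())
E
python3 fa.py
```

```text
[ 0.4231 -0.3317  0.1184] [ 0.983 -0.181 -0.002] [-0.002  0.002 -1.   ]
3286 ((432.5726318359375, -334.835205078125), (41.979225158691406, 97.95214080810547), 79.21305847167969)
0.388 -0.347 -0.3072 -0.3271
0.396 -0.3496 -0.3067 -0.3281
0.404 -0.3507 -0.3083 -0.3295
0.412 -0.3521 -0.31 -0.331
0.42 -0.3533 -0.3117 -0.3325
0.428 -0.3557 -0.3132 -0.3345
0.436 -0.3569 -0.3137 -0.3353
0.444 -0.3566 -0.3153 -0.3359
0.452 -0.3549 -0.3179 -0.3364
0.46 -0.3493 -0.3254 -0.3373
0.468 -0.3515 -0.3315 -0.3415
0.476 -0.3528 -0.3335 -0.3431
0.484 -0.3417 -0.3359 -0.3388
239 281 127 223
```

>>> {"fn": "apply_moves", "kwargs": {"moves": [{"jaw": 1,"offset": [0,1.5,36],"rot": [0,0,0.4]},{"jaw": 1,"offset": [0,0,36],"rot": [0,0,0]},{"jaw": 1,"offset": [0,0,32],"rot": [0,0,0]},{"jaw": 1,"offset": [0,0,12],"rot": [0,0,0]},{"jaw": 1,"offset": [0,0,0],"rot": [0,0,0]}]}}

```text
time_s: 13.52
eef_pos: [0.422, -0.3331, 0.0018]
eef_rot: [-0.002, 0.996, -0.095, -0.002]
wrist_force: [-0.0, -0.3, 0.0]
opening: 0.995
grasp_force: 0.0
```

>>> {"fn": "apply_moves", "kwargs": {"moves": [{"jaw": 0.6,"offset": [0,0,0],"rot": [0,0,0]},{"jaw": 0.5,"offset": [0,0,0],"rot": [0,0,0]},{"jaw": 0.3,"offset": [0,0,0],"rot": [0,0,0]},{"jaw": 0.2,"offset": [0,0,0],"rot": [0,0,0]},{"jaw": 0.2,"offset": [0,0,0],"rot": [0,0,0]}]}}

```text
time_s: 14.15
eef_pos: [0.4218, -0.3336, 0.0016]
eef_rot: [-0.002, 0.995, -0.095, -0.002]
wrist_force: [-1.8, -0.8, 1.1]
opening: 0.201
grasp_force: 0.0
```

Run:
```python
from h import *
im,d,P,T,K=cam("wrist"); print(ctrl.get_obs()["opening"],ctrl.get_obs()["grasp_force"])
im2,d2,P2,*_=cam("scene"); c=np.zeros((400,800,3),np.uint8); c[:,:400]=cv2.resize(im[120:320,156:356],(400,400)); c[:,400:]=cv2.resize(im2[220:300,270:350],(400,400)); save(c,"g.png")
To=T@np.linalg.inv(np.array(ctrl.camera_params("wrist")["mount"])); q=(P.reshape(-1,3)-To[:3,3])@To[:3,:3]; rgb=im.reshape(-1,3)
m=(rgb.min(1)>90)&(abs(q[:,1])<.04)&(q[:,2]<.005)&(q[:,0]<.09)&(q[:,0]>-.06); print(m.sum(),q[m].min(0),q[m].max(0))
```

```text
0.2021013280500524 0.0
20682 [-0.05998151 -0.03999236 -0.07303534] [0.08999843 0.03999972 0.00494037]
```

View pics/g.png

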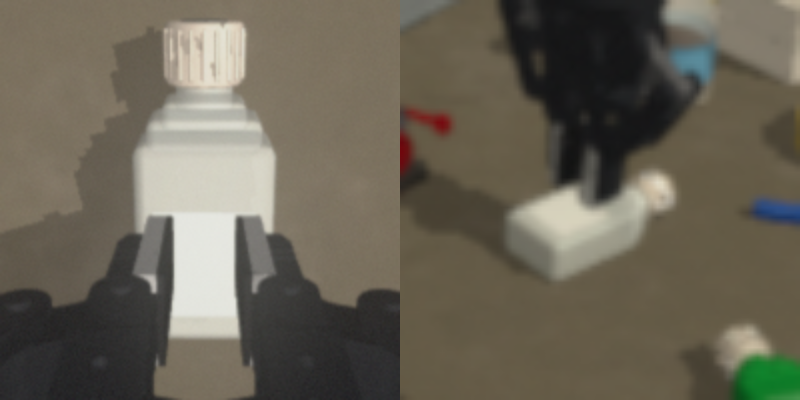

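The picture shows the fingertips closed above the flask's top face (tips at crop (160,215) and (250,215)), so the tips end about 24 mm behind the reported TCP. I'll use that offset and go lower.

>>> {"fn": "apply_moves", "kwargs": {"moves": [{"jaw": 1,"offset": [0,0,-4],"rot": [0,0,0]},{"jaw": 1,"offset": [0,0,0],"rot": [0,0,0]},{"jaw": 1,"offset": [0,0,0],"rot": [0,0,0]},{"jaw": 1,"offset": [0,0,12],"rot": [0,0,0]},{"jaw": 1,"offset": [0,0,12],"rot": [0,0,0]}]}}

```text
time_s: 14.88
eef_pos: [0.4215, -0.3332, -0.0195]
eef_rot: [-0.002, 0.995, -0.095, -0.002]
wrist_force: [-0.5, 0.1, -0.4]
opening: 1.001
grasp_force: 0.0
```

>>> {"fn": "apply_moves", "kwargs": {"moves": [{"jaw": 0.7,"offset": [0,0,0],"rot": [0,0,0]},{"jaw": 0.6,"offset": [0,0,0],"rot": [0,0,0]},{"jaw": 0.5,"offset": [0,0,0],"rot": [0,0,0]},{"jaw": 0.4,"offset": [0,0,0],"rot": [0,0,0]},{"jaw": 0.3,"offset": [0,0,0],"rot": [0,0,0]}]}}

```text
time_s: 15.5
eef_pos: [0.4222, -0.334, -0.0178]
eef_rot: [-0.001, 0.995, -0.095, -0.001]
wrist_force: [-0.0, 1.3, 4.9]
opening: 0.465
grasp_force: 61.0
```

```bash
cat > tips.py <<'E'
from h import *
im,d,P,T,K=cam("wrist"); o=ctrl.get_obs(); print(o["time_s"],o["opening"],o["grasp_force"],np.round(o["wrist_force"],1),np.round(o["eef_pos"],4),ctrl.pinch_z)
To=T@np.linalg.inv(np.array(ctrl.camera_params("wrist")["mount"])); q=(P.reshape(-1,3)-To[:3,3])@To[:3,:3]; rgb=im.reshape(-1,3)
np.savez("w6.npz",im=im,P=P,q=q)
f=(rgb.max(1)<125)&(abs(q[:,1])>.015)&(abs(q[:,1])<.045)&(abs(q[:,0])<.013)&(q[:,2]<-.0)&((rgb.max(1).astype(int)-rgb.min(1))<15)
print("finger z max L/R",np.percentile(q[f&(q[:,1]<0),2],[50,95,99.5]),np.percentile(q[f&(q[:,1]>0),2],[50,95,99.5]))
m=(rgb.min(1)>130)&(abs(q[:,1])<.03)&(q[:,2]<.0)&(q[:,0]<.075)&(q[:,0]>-.06)
r=cv2.minAreaRect((q[m][:,:2]*1000).astype(np.float32)); print("flask in tool xy mm",r,"z",np.median(q[m,2]))
E
python3 tips.py
```

```text
15.55 0.4701368202198566 61.077561378479004 [0.2 0.3 5.9] [ 0.4222 -0.3339 -0.0178] 0.0187
finger z max L/R [-0.08536199 -0.04574375 -0.0376804 ] [-0.08629871 -0.048267   -0.03912319]
flask in tool xy mm ((1.8936805725097656, -0.9008655548095703), (48.71127700805664, 114.93135070800781), 89.2666244506836) z -0.04010365669383078
```

```bash
cat >> h.py <<'E'
BAY={"R":np.array([.4803,-.0415,.0446]),"L":np.array([.4786,.0424,.0441])}
PSI=1.2
def bayR(): return R.from_euler("z",PSI,degrees=True)*R.from_euler("y",-30,degrees=True)
def target(b,heel_bay,heel_tool,pitch_rel=0):
    "TCP pose so heel (in tool frame) sits at heel_bay; tool = bay flipped, pitched by pitch_rel about tool y"
    Rt=bayR()*R.from_matrix(np.diag([1,-1,-1.]))*R.from_euler("y",pitch_rel,degrees=True)
    return BAY[b]+bayR().apply(heel_bay)-Rt.apply(heel_tool),Rt
E
python3 - <<'E'
from h import *
HT=[-.0384,0,-.030]
p,r=pose(); s=(p+[0,0,.13],r)
a=target("R",[.006,0,.062],HT); print(a[0]); s=rows(*a,9,s)
b=target("R",[.006,0,.014],HT); print(b[0]); rows(*b,4,s)
E
```

```text
[ 0.5027466  -0.04102981  0.09451281]
[  3. -34.   2.] [ 0.34  3.34 -1.32]
[  3. -34.   2.] 
[  4. -33.   3.] 
[  4. -33.   3.] 
[  5. -33.   4.] 
[  6. -33.   4.] 
[  6. -33.   5.] 
[  7. -33.   5.] 
[  7. -33.   6.] 
[ 0.52674134 -0.04052719  0.05294359]
[ 0. -0. 12.] [0. 0. 0.]
[ 0. -0. 12.] 
[ 0. -0. 12.] 
[ 0. -0. 12.]
```

>>> {"fn": "apply_moves", "kwargs": {"moves": [{"jaw": 0.2,"offset": [0,0,-10],"rot": [0,0,0]},{"jaw": 0.2,"offset": [0,0,-30],"rot": [0,0,0]},{"jaw": 0.2,"offset": [0,0,-45],"rot": [0,0,0]},{"jaw": 0.2,"offset": [0,0,-45],"rot": [0,0,0]},{"jaw": 0.2,"offset": [0,0,0],"rot": [0,0,0]}]}}

```text
time_s: 16.18
eef_pos: [0.4242, -0.3364, 0.1161]
eef_rot: [0.001, 0.995, -0.095, 0.001]
wrist_force: [-0.6, 0.6, -0.0]
opening: 0.471
grasp_force: 60.7
```

>>> {"fn": "apply_moves", "kwargs": {"moves": [{"jaw": 0.2,"offset": [3,-34,2],"rot": [0.35,3.3,-1.3]},{"jaw": 0.2,"offset": [3,-34,2],"rot": [0.35,3.3,-1.3]},{"jaw": 0.2,"offset": [4,-33,3],"rot": [0.35,3.3,-1.3]},{"jaw": 0.2,"offset": [4,-33,3],"rot": [0.35,3.3,-1.3]},{"jaw": 0.2,"offset": [5,-33,4],"rot": [0.35,3.3,-1.3]}]}}

```text
time_s: 16.8
eef_pos: [0.4661, -0.1698, 0.1009]
eef_rot: [-0.004, 0.989, -0.038, 0.143]
wrist_force: [-0.8, -0.1, -0.0]
opening: 0.475
grasp_force: 60.7
```

>>> {"fn": "apply_moves", "kwargs": {"moves": [{"jaw": 0.2,"offset": [6,-33,4],"rot": [0.35,3.3,-1.3]},{"jaw": 0.2,"offset": [6,-33,5],"rot": [0.35,3.3,-1.3]},{"jaw": 0.2,"offset": [7,-33,5],"rot": [0.35,3.3,-1.3]},{"jaw": 0.2,"offset": [7,-33,6],"rot": [0.35,3.3,-1.3]},{"jaw": 0.2,"offset": [0,0,0],"rot": [0,0,0]}]}}

```text
time_s: 17.42
eef_pos: [0.501, -0.0378, 0.0926]
eef_rot: [-0.006, 0.967, 0.01, 0.254]
wrist_force: [0.8, -0.9, -1.5]
opening: 0.469
grasp_force: 60.8
```

```bash
cat > chk.py <<'E'
from h import *
import sys
b=sys.argv[1]
im,d,P,T,K=cam("wrist"); o=ctrl.get_obs(); p,r=pose(); print(o["time_s"],round(o["opening"],3),round(o["grasp_force"],1),np.round(o["wrist_force"],1),p.round(4))
np.savez("w7.npz",im=im,P=P)
Q=P.reshape(-1,3); q=bayR().inv().apply(Q-BAY[b]); rgb=im.reshape(-1,3)
t=r.inv()*bayR()*R.from_matrix(np.diag([1,-1,-1.])); print("rot error tool->bay deg",t.as_rotvec(degrees=True).round(2))
w=rgb.min(1)>90
for z0,z1,n in ((-.004,.004,"tongue"),(.0155,.08,"flask")):
    m=w&(q[:,0]>-.02)&(q[:,0]<.14)&(abs(q[:,1])<.03)&(q[:,2]>z0)&(q[:,2]<z1)
    if m.sum()>20:
        a=q[m]; print(n,m.sum(),"z",np.median(a[:,2]).round(4))
        for x in np.arange(0,.14,.01):
            k=a[abs(a[:,0]-x)<.004]
            if len(k)>5: print("  x",round(x,3),"y",k[:,1].min().round(4),k[:,1].max().round(4),((k[:,1].min()+k[:,1].max())/2).round(4),"z",np.median(k[:,2]).round(4))
        print("  x range",a[:,0].min().round(4),a[:,0].max().round(4))
h=bayR().inv().apply(p-BAY[b]);print("tcp in bay",h.round(4))
E
python3 chk.py R
```

```text
17.475 0.474 60.8 [ 0.4 -0.  -0.8] [ 0.5021 -0.0394  0.0936]
rot error tool->bay deg [-0.24  0.5  -0.17]
tongue 2796 z 0.001
  x 0.06 y -0.0154 -0.0138 -0.0146 z 0.0002
  x 0.07 y -0.0154 -0.0076 -0.0115 z 0.0008
  x 0.08 y -0.0158 -0.0121 -0.0139 z 0.0005
  x 0.09 y -0.0156 -0.0124 -0.014 z 0.0009
  x 0.1 y -0.0153 0.0142 -0.0006 z 0.0011
  x 0.11 y -0.0295 0.03 0.0002 z 0.0012
  x 0.12 y -0.03 0.0298 -0.0001 z 0.0007
  x 0.13 y -0.0159 0.0138 -0.001 z 0.0013
  x range 0.0632 0.1306
flask 11914 z 0.0719
  x 0.01 y -0.0165 0.0248 0.0042 z 0.0724
  x 0.02 y -0.0168 0.0252 0.0042 z 0.0726
  x 0.03 y -0.0164 0.0247 0.0042 z 0.0725
  x 0.04 y -0.0161 0.024 0.004 z 0.0725
  x 0.05 y -0.029 0.0299 0.0005 z 0.0723
  x 0.06 y -0.017 0.0251 0.0041 z 0.0722
  x 0.07 y -0.0157 0.0238 0.004 z 0.0706
  x 0.08 y -0.0084 0.0165 0.0041 z 0.0684
  x 0.09 y -0.0077 0.0159 0.0041 z 0.07
  x 0.1 y -0.0074 0.0154 0.004 z 0.0695
  x range 0.0039 0.102
tcp in bay [0.0434 0.0017 0.0315]
```

>>> {"fn": "apply_moves", "kwargs": {"moves": [{"jaw": 0.2,"offset": [2,3.5,12],"rot": [0,0,0]},{"jaw": 0.2,"offset": [0,0,12],"rot": [0,0,0]},{"jaw": 0.2,"offset": [0,0,10],"rot": [0,0,0]},{"jaw": 0.2,"offset": [0,0,0],"rot": [0,0,0]},{"jaw": 0.2,"offset": [0,0,0],"rot": [0,0,0]}]}}

```text
time_s: 18.1
eef_pos: [0.5219, -0.0439, 0.0663]
eef_rot: [-0.004, 0.967, 0.008, 0.256]
wrist_force: [-0.4, 0.3, 0.2]
opening: 0.47
grasp_force: 60.8
```

```bash
python3 chk.py R | grep -v "^  x 0.0[1358]"
```

```text
18.15 0.472 60.8 [-1.5 -0.3 -0.2] [ 0.5221 -0.0439  0.0665]
rot error tool->bay deg [-0.13  0.35 -0.24]
tongue 3297 z 0.001
  x 0.0 y -0.03 -0.0286 -0.0293 z 0.0008
  x 0.09 y 0.0117 0.0142 0.0129 z 0.0008
  x 0.1 y 0.0111 0.0138 0.0124 z 0.0009
  x 0.11 y -0.03 0.0296 -0.0002 z 0.0012
  x 0.12 y -0.0297 0.0299 0.0001 z 0.0007
  x 0.13 y -0.0154 0.0299 0.0072 z 0.0014
  x range -0.0016 0.1309
flask 12445 z 0.0389
  x 0.02 y -0.0233 0.0188 -0.0022 z 0.0393
  x 0.04 y -0.0224 0.0175 -0.0025 z 0.0393
  x 0.06 y -0.0291 0.0244 -0.0024 z 0.0395
  x 0.07 y -0.0233 0.0187 -0.0023 z 0.0383
  x 0.09 y -0.0141 0.0093 -0.0024 z 0.0363
  x 0.1 y -0.0138 0.0092 -0.0023 z 0.037
  x 0.11 y -0.0128 0.0079 -0.0024 z 0.0331
  x range 0.0083 0.1067
tcp in bay [ 0.0471 -0.0033 -0.0018]
```

>>> {"fn": "apply_moves", "kwargs": {"moves": [{"jaw": 0.2,"offset": [0,-1.5,6],"rot": [0,0,0]},{"jaw": 0.2,"offset": [0,0,5],"rot": [0,0,0]},{"jaw": 0.2,"offset": [0,0,2.5],"rot": [0,0,0]},{"jaw": 0.2,"offset": [0,0,0],"rot": [0,0,0]},{"jaw": 0.2,"offset": [-3,0,0],"rot": [0,0,0]}]}}

```text
time_s: 18.77
eef_pos: [0.5261, -0.0421, 0.0532]
eef_rot: [-0.004, 0.967, 0.009, 0.256]
wrist_force: [-0.2, -0.1, -0.7]
opening: 0.469
grasp_force: 60.8
```

>>> {"fn": "apply_moves", "kwargs": {"moves": [{"jaw": 0.2,"offset": [-3,0,0],"rot": [0,0,0]},{"jaw": 0.2,"offset": [-2,0,0],"rot": [0,0,0]},{"jaw": 0.2,"offset": [0,0,0],"rot": [0,0,0]},{"jaw": 0.2,"offset": [0,0,0],"rot": [0,0,0]},{"jaw": 0.2,"offset": [0,0,0],"rot": [0,0,0]}]}}

```text
time_s: 19.4
eef_pos: [0.5218, -0.0422, 0.0507]
eef_rot: [-0.004, 0.967, 0.008, 0.256]
wrist_force: [-0.1, -0.0, -0.5]
opening: 0.472
grasp_force: 60.8
```

```bash
python3 chk.py R | grep -v "^  x 0.0[1358]"
```

```text
19.45 0.472 60.8 [ 0.4 -0.2 -0.5] [ 0.5218 -0.0422  0.0507]
rot error tool->bay deg [-0.14  0.36 -0.23]
tongue 4883 z 0.001
  x 0.07 y -0.0154 0.0142 -0.0006 z 0.0005
  x 0.09 y -0.0156 0.0141 -0.0007 z 0.001
  x 0.1 y -0.0158 0.0141 -0.0009 z 0.0011
  x 0.11 y -0.0296 0.03 0.0002 z 0.0011
  x 0.12 y -0.03 0.0299 -0.0 z 0.0006
  x 0.13 y -0.0158 0.0137 -0.001 z 0.0015
  x range -0.002 0.1308
flask 12297 z 0.0254
  x 0.0 y -0.0198 0.019 -0.0004 z 0.0252
  x 0.02 y -0.0214 0.0205 -0.0005 z 0.0259
  x 0.04 y -0.0208 0.0193 -0.0007 z 0.0259
  x 0.06 y -0.0217 0.0204 -0.0007 z 0.0253
  x 0.07 y -0.0171 0.0158 -0.0006 z 0.0238
  x 0.09 y -0.0121 0.0107 -0.0007 z 0.0235
  x 0.1 y -0.0114 0.0101 -0.0007 z 0.0227
  x range 0.0007 0.0988
tcp in bay [ 0.0389 -0.0015 -0.0155]
```

>>> {"fn": "apply_moves", "kwargs": {"moves": [{"jaw": 0.2,"offset": [0,0,0.6],"rot": [0,0,0]},{"jaw": 0.2,"offset": [0,0,0.6],"rot": [0,0,0]},{"jaw": 0.2,"offset": [-0.7,0,0],"rot": [0,0,0]},{"jaw": 0.2,"offset": [-0.7,0,0],"rot": [0,0,0]},{"jaw": 0.2,"offset": [0,0,0],"rot": [0,0,0]}]}}

```text
time_s: 20.08
eef_pos: [0.5211, -0.0422, 0.0489]
eef_rot: [-0.004, 0.967, 0.008, 0.256]
wrist_force: [-1.1, -0.2, 0.8]
opening: 0.467
grasp_force: 60.9
```

>>> {"fn": "apply_moves", "kwargs": {"moves": [{"jaw": 0.2,"offset": [-0.7,0,0],"rot": [0,0,0]},{"jaw": 0.2,"offset": [-0.7,0,0],"rot": [0,0,0]},{"jaw": 0.2,"offset": [0,0,0],"rot": [0,0,0]},{"jaw": 0.2,"offset": [0,0,0],"rot": [0,0,0]},{"jaw": 0.2,"offset": [0,0,0],"rot": [0,0,0]}]}}

```text
time_s: 20.7
eef_pos: [0.5208, -0.0423, 0.049]
eef_rot: [-0.004, 0.966, 0.008, 0.257]
wrist_force: [4.6, 2.8, 2.5]
opening: 0.467
grasp_force: 60.8
```

>>> {"fn": "apply_moves", "kwargs": {"moves": [{"jaw": 0.55,"offset": [0,0,0],"rot": [0,0,0]},{"jaw": 0.6,"offset": [0,0,0],"rot": [0,0,0]},{"jaw": 0.75,"offset": [0,0,0],"rot": [0,0,0]},{"jaw": 0.75,"offset": [0,0,-15],"rot": [0,0,0]},{"jaw": 0.75,"offset": [0,0,-35],"rot": [0,0,0]}]}}

```text
time_s: 21.32
eef_pos: [0.4937, -0.0422, 0.0905]
eef_rot: [-0.005, 0.967, 0.008, 0.254]
wrist_force: [0.3, -0.2, 0.5]
opening: 0.75
grasp_force: 0.0
```

>>> {"fn": "apply_moves", "kwargs": {"moves": [{"jaw": 0.75,"offset": [0,0,-40],"rot": [0,0,0]},{"jaw": 0.75,"offset": [0,0,-40],"rot": [0,0,0]},{"jaw": 0.75,"offset": [0,0,0],"rot": [0,0,0]},{"jaw": 0.75,"offset": [0,0,0],"rot": [0,0,0]},{"jaw": 0.75,"offset": [0,0,0],"rot": [0,0,0]}]}}

```text
time_s: 21.95
eef_pos: [0.4549, -0.0433, 0.1595]
eef_rot: [-0.005, 0.967, 0.008, 0.254]
wrist_force: [-0.4, -0.7, -0.4]
opening: 0.752
grasp_force: 0.0
```

```bash
python3 chk.py R | grep -v "^  x 0.0[1358]"
python3 - <<'E'
from h import *
z=np.load("w7.npz"); save(z["im"],"i.png",None,1.2)
s=rows([.56,0,.28],tool(1.2),5)
rows([.44,.29,.26],tool(0,20),6,s)
E
```

```text
22.0 0.748 0.0 [-0.   0.3 -0.8] [ 0.4549 -0.0432  0.1594]
rot error tool->bay deg [-0.26  0.53 -0.28]
tongue 1554 z 0.0008
  x 0.0 y -0.0295 0.0296 0.0 z -0.001
  x 0.07 y -0.0155 0.0141 -0.0007 z 0.0005
  x 0.09 y -0.0153 0.0138 -0.0008 z 0.0006
  x 0.1 y -0.0152 0.0136 -0.0008 z 0.0009
  x 0.11 y -0.0291 0.0255 -0.0018 z 0.0009
  x 0.12 y -0.0298 0.0293 -0.0003 z 0.0005
  x 0.13 y -0.0149 0.0141 -0.0004 z 0.0011
  x range -0.0014 0.1312
flask 3583 z 0.024
  x 0.0 y -0.0214 0.0203 -0.0005 z 0.0236
  x 0.02 y -0.021 0.0199 -0.0006 z 0.0245
  x 0.04 y -0.0207 0.0205 -0.0001 z 0.0245
  x 0.06 y -0.0214 0.0201 -0.0007 z 0.0239
  x 0.07 y -0.0174 0.0159 -0.0008 z 0.0226
  x 0.09 y -0.0117 0.0101 -0.0008 z 0.0227
  x 0.1 y -0.0106 0.009 -0.0008 z 0.0195
  x range -0.0 0.0971
tcp in bay [ 0.0354 -0.0012  0.1121]
[ 30.  -8. -11.] [-0.06 -5.89 -0.04]
[ 29.  -8. -14.] 
[ 27.  -8. -17.] 
[ 26.  -8. -19.] 
[ 24.  -8. -22.] 
[-19. -49.   3.] [-0.03  3.33  0.2 ]
[-19. -49.   2.] 
[-20. -49.   1.] 
[-20. -49.  -0.] 
[-20. -48.  -1.] 
[-20. -48.  -3.]
```

View pics/i.png

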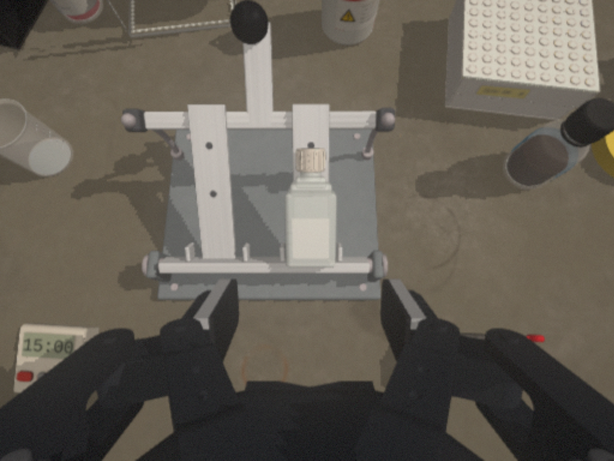

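Flask_a is seated in the right bay: heel at the cleat between the ears (about (312,262)), cap uphill at (312,160). Next is flask_b.

Run:
```python
from h import *
s=rows([.45,.10,.23],tool(-4,45),5)
s=rows([.4573,.2996,.17],tool(-8.7,60),5,s)
```

```text
[  6. -29. -12.] [-0.67  3.11  0.77]
[  7. -29. -12.] 
[  7. -29. -12.] 
[  7. -29. -12.] 
[  8. -29. -12.] 
[ -9. -40.   8.] [-0.75  3.    0.57]
[-10. -40.   7.] 
[-11. -40.   5.] 
[-12. -40.   4.] 
[-12. -40.   3.]
```

>>> {"fn": "apply_moves", "kwargs": {"moves": [{"jaw": 1,"offset": [6,-28,-12],"rot": [-0.67,3.1,0.77]},{"jaw": 1,"offset": [7,-28,-12],"rot": [-0.67,3.1,0.77]},{"jaw": 1,"offset": [7,-29,-12],"rot": [-0.67,3.1,0.77]},{"jaw": 1,"offset": [7,-29,-12],"rot": [-0.67,3.1,0.77]},{"jaw": 1,"offset": [8,-29,-12],"rot": [-0.67,3.1,0.77]}]}}

```text
time_s: 22.62
eef_pos: [0.4507, 0.099, 0.2289]
eef_rot: [0.014, 0.923, -0.032, 0.382]
wrist_force: [1.2, -1.5, -0.8]
opening: 0.997
grasp_force: 0.0
```

>>> {"fn": "apply_moves", "kwargs": {"moves": [{"jaw": 1,"offset": [-9,-40,8],"rot": [-0.75,3,0.57]},{"jaw": 1,"offset": [-10,-40,7],"rot": [-0.75,3,0.57]},{"jaw": 1,"offset": [-11,-40,5],"rot": [-0.75,3,0.57]},{"jaw": 1,"offset": [-12,-40,4],"rot": [-0.75,3,0.57]},{"jaw": 1,"offset": [-12,-40,3],"rot": [-0.75,3,0.57]}]}}

```text
time_s: 23.25
eef_pos: [0.4481, 0.199, 0.1879]
eef_rot: [0.048, 0.9, -0.066, 0.428]
wrist_force: [0.5, -0.6, 0.3]
opening: 0.999
grasp_force: 0.0
```

>>> {"fn": "apply_moves", "kwargs": {"moves": [{"jaw": 1,"offset": [0,0,0],"rot": [0,0,0]},{"jaw": 1,"offset": [0,0,0],"rot": [0,0,0]},{"jaw": 1,"offset": [0,0,0],"rot": [0,0,0]},{"jaw": 1,"offset": [0,0,0],"rot": [0,0,0]},{"jaw": 1,"offset": [0,0,0],"rot": [0,0,0]}]}}

```text
time_s: 23.88
eef_pos: [0.449, 0.1976, 0.1902]
eef_rot: [0.048, 0.9, -0.066, 0.428]
wrist_force: [-0.1, 0.0, 0.0]
opening: 1.001
grasp_force: 0.0
```

```bash
cat > fb.py <<'E'
from h import *
im,d,P,T,K=cam("wrist"); p,r=pose(); M=r.as_matrix(); print(p.round(4),M[:,0].round(3),M[:,1].round(3),M[:,2].round(3),np.round(ctrl.get_obs()["q"],2)); np.savez("w8.npz",im=im,P=P)
X,Y,Z=P[...,0],P[...,1],P[...,2]
base=(X>.38)&(X<.5)&(Y>.25)&(Y<.36)&(Z<.12)
for z0,z1 in ((.008,.12),(.012,.04),(.04,.065),(.085,.11)):
    m=base&(Z>z0)&(Z<z1); Q=P[m]
    if len(Q)>5: print(z0,len(Q),cv2.minAreaRect((Q[:,:2]*1000).astype(np.float32)),Q.min(0).round(4),Q.max(0).round(4))
# front-face fit: line x=a+b*y at body heights
m=base&(Z>.012)&(Z<.06); Q=P[m]; 
if len(Q)>30:
    f=np.polyfit(Q[:,1],Q[:,0],1); e=Q[:,0]-np.polyval(f,Q[:,1]); k=abs(e)<.003; f=np.polyfit(Q[k,1],Q[k,0],1); print("face x=",f,k.sum(),"angle",np.degrees(np.arctan(f[0])))
E
python3 fb.py
```

```text
[0.449  0.1977 0.1901] [ 0.624 -0.079  0.777] [-0.16  -0.987  0.029] [ 0.765 -0.143 -0.628] [ 0.55 -0.29  2.37 -1.09  0.63  3.04]
0.008 76 ((432.82025146484375, 284.4727478027344), (9.164929389953613, 2.874650001525879), 29.63641357421875) [0.4282 0.283  0.0089] [0.4364 0.288  0.0619]
0.012 30 ((431.1377258300781, 283.4765930175781), (0.6739640831947327, 5.116442680358887), 87.63375091552734) [0.4286 0.2831 0.0124] [0.4337 0.2839 0.0392]
0.04 41 ((433.4195861816406, 284.65924072265625), (8.142078399658203, 2.570432424545288), 33.71625900268555) [0.4293 0.283  0.0403] [0.4364 0.288  0.0619]
face x= [1.42217183 0.02848077] 55 angle 54.88703360114426
```

The arm can't reach the steep approach here: q4 is at its limit. Instead I'll nudge flask_b over gently onto its broad face, cap away from the robot, and pick it the same way as flask_a.

Run:
```python
from h import *
s=rows([.355,.315,.15],tool(-8.7),7)
```

```text
[-14. -15.  -9.] [ 0.26 -7.29  0.03]
[-15. -15.  -7.] 
[-16. -15.  -5.] 
[-16. -15.  -3.] 
[-17. -15.  -1.] 
[-17. -15.   1.] 
[-16. -15.   4.]
```

>>> {"fn": "apply_moves", "kwargs": {"moves": [{"jaw": 0,"offset": [-14,-15,-9],"rot": [0.26,-7.3,0]},{"jaw": 0,"offset": [-15,-15,-7],"rot": [0.26,-7.3,0]},{"jaw": 0,"offset": [-16,-15,-5],"rot": [0.26,-7.3,0]},{"jaw": 0,"offset": [-16,-15,-3],"rot": [0.26,-7.3,0]},{"jaw": 0,"offset": [-17,-15,-1],"rot": [0.26,-7.3,0]}]}}

```text
time_s: 24.55
eef_pos: [0.382, 0.2846, 0.162]
eef_rot: [0.014, 0.99, -0.073, 0.124]
wrist_force: [-0.8, -0.4, 0.2]
opening: 0.007
grasp_force: 0.0
```

>>> {"fn": "apply_moves", "kwargs": {"moves": [{"jaw": 0,"offset": [-17,-15,1],"rot": [0.26,-7.3,0]},{"jaw": 0,"offset": [-16,-15,4],"rot": [0.26,-7.3,0]},{"jaw": 0,"offset": [0,0,0],"rot": [0,0,0]},{"jaw": 0,"offset": [0,0,0],"rot": [0,0,0]},{"jaw": 0,"offset": [0,0,0],"rot": [0,0,0]}]}}

```text
time_s: 25.18
eef_pos: [0.3548, 0.3177, 0.15]
eef_rot: [0.001, 0.997, -0.073, -0.0]
wrist_force: [0.5, 0.2, -0.1]
opening: 0.001
grasp_force: 0.0
```

```bash
python3 fb.py
python3 - <<'E'
from h import *
im,d,P,T,K=cam("wrist");To=T@np.linalg.inv(np.array(ctrl.camera_params("wrist")["mount"])); q=(P.reshape(-1,3)-To[:3,3])@To[:3,:3]
m=(abs(q[:,0])<.02)&(abs(q[:,1])<.012)&(q[:,2]<.02); print(np.percentile(q[m,2],[50,90,99,100]) if m.any() else 0)
E
```

```text
[0.3549 0.3178 0.1501] [ 0.989 -0.146 -0.001] [-0.146 -0.989  0.002] [-0.001 -0.002 -1.   ] [ 0.48  0.01  1.9  -0.    1.23  2.2 ]
0.008 1276 ((427.1427307128906, 304.7817687988281), (41.4694938659668, 23.70779800415039), 80.54818725585938) [0.4132 0.2835 0.0578] [0.4415 0.3266 0.0989]
0.04 255 ((427.432861328125, 304.8297424316406), (41.34537887573242, 23.56684684753418), 81.66923522949219) [0.4132 0.2835 0.0578] [0.4415 0.3266 0.0638]
0.085 700 ((427.226318359375, 305.0068359375), (22.81609344482422, 22.98259162902832), 17.764385223388672) [0.4154 0.2934 0.0932] [0.4384 0.3165 0.0989]
face x= [0.17150478 0.37443874] 11 angle 9.731820399091934
[-0.11206954 -0.06711169 -0.0395317  -0.03361938]
```

>>> {"fn": "apply_moves", "kwargs": {"moves": [{"jaw": 0,"offset": [0,1.4,38],"rot": [0,0,0.5]},{"jaw": 0,"offset": [0,0,38],"rot": [0,0,0]},{"jaw": 0,"offset": [0,0,36],"rot": [0,0,0]},{"jaw": 0,"offset": [15,0,0],"rot": [0,0,0]},{"jaw": 0,"offset": [15,0,0],"rot": [0,0,0]}]}}

```text
time_s: 25.9
eef_pos: [0.3867, 0.3122, 0.0394]
eef_rot: [0.0, 0.997, -0.078, 0.0]
wrist_force: [0.3, 0.1, 0.6]
opening: 0.002
grasp_force: 0.0
```

>>> {"fn": "apply_moves", "kwargs": {"moves": [{"jaw": 0,"offset": [9,0,0],"rot": [0,0,0]},{"jaw": 0,"offset": [7,0,0],"rot": [0,0,0]},{"jaw": 0,"offset": [7,0,0],"rot": [0,0,0]},{"jaw": 0,"offset": [6,0,0],"rot": [0,0,0]},{"jaw": 0,"offset": [6,0,0],"rot": [0,0,0]}]}}

```text
time_s: 26.52
eef_pos: [0.4192, 0.3063, 0.0378]
eef_rot: [0.001, 0.997, -0.078, -0.001]
wrist_force: [0.3, 0.5, 0.6]
opening: 0.002
grasp_force: 0.0
```

```bash
python3 fb.py
```

```text
[0.4201 0.3063 0.0379] [ 0.988 -0.155 -0.001] [-0.155 -0.988  0.002] [-0.001 -0.002 -1.   ] [ 0.4   0.27  1.86 -0.    1.01  2.13]
0.008 7483 ((431.3327331542969, 306.160400390625), (69.77871704101562, 49.57658386230469), 82.96837615966797) [0.4047 0.2718 0.0135] [0.4558 0.3432 0.12  ]
0.012 112 ((443.91961669921875, 304.3482971191406), (37.89917755126953, 4.066713809967041), 81.34159088134766) [0.4393 0.2854 0.0135] [0.4483 0.3233 0.0354]
0.04 660 ((438.2399597167969, 303.0936279296875), (41.6381950378418, 23.32985496520996), 81.16974639892578) [0.424  0.2814 0.0486] [0.452  0.3248 0.065 ]
0.085 3541 ((433.2526550292969, 304.72552490234375), (37.324302673339844, 40.7155647277832), 38.592716217041016) [0.4075 0.2888 0.085 ] [0.4558 0.3261 0.11  ]
face x= [0.13867803 0.40604783] 273 angle 7.895309837219913
```

>>> {"fn": "apply_moves", "kwargs": {"moves": [{"jaw": 0,"offset": [6,0,0],"rot": [0,0,0]},{"jaw": 0,"offset": [6,0,0],"rot": [0,0,0]},{"jaw": 0,"offset": [6,0,0],"rot": [0,0,0]},{"jaw": 0,"offset": [6,0,0],"rot": [0,0,0]},{"jaw": 0,"offset": [4,0,0],"rot": [0,0,0]}]}}

```text
time_s: 27.2
eef_pos: [0.4471, 0.302, 0.0377]
eef_rot: [0.001, 0.997, -0.078, -0.001]
wrist_force: [-0.1, -1.2, -0.8]
opening: 0.003
grasp_force: 0.0
```

>>> {"fn": "apply_moves", "kwargs": {"moves": [{"jaw": 0,"offset": [0,0,0],"rot": [0,0,0]},{"jaw": 0,"offset": [0,0,-25],"rot": [0,0,0]},{"jaw": 0,"offset": [0,0,-35],"rot": [0,0,0]},{"jaw": 0.6,"offset": [0,0,-35],"rot": [0,0,0]},{"jaw": 1,"offset": [0,0,0],"rot": [0,0,0]}]}}

```text
time_s: 27.82
eef_pos: [0.449, 0.3032, 0.136]
eef_rot: [-0.0, 0.997, -0.078, 0.002]
wrist_force: [-0.6, -0.1, -0.5]
opening: 0.416
grasp_force: 0.0
```

```bash
cat > fb2.py <<'E'
from h import *
im,d,P,T,K=cam("wrist"); p,r=pose(); print(p.round(4),r.as_matrix()[:,0].round(3)); np.savez("w9.npz",im=im,P=P); save(im,"j.png",None,1.2)
X,Y,Z=P[...,0],P[...,1],P[...,2]
for q in ctrl.outline_of("wrist","flask_b")[:3]:
    m=q["region"]&(X>.38)&(X<.62)&(Y>.22)&(Y<.4)&(Z>-.01)
    if m.sum()<50: continue
    Q=P[m&(Z>.016)]; print(q["score"],q["position"],np.median(P[m],0).round(3),Q.max(0).round(4),Q.min(0).round(4))
m=(X>.40)&(X<.60)&(Y>.23)&(Y<.36)&(Z>.017)&(Z<.05)&(im.min(-1)>90); n,l,s,c=cv2.connectedComponentsWithStats(m.astype(np.uint8))
k=1+s[1:,4].argmax(); Q=P[l==k]; R_=cv2.minAreaRect((Q[:,:2]*1000).astype(np.float32)); print("rect",len(Q),R_)
for x in np.arange(.40,.60,.01):
    a=Q[abs(Q[:,0]-x)<.003]
    if len(a)>3: print(round(x,3),a[:,1].min().round(4),a[:,1].max().round(4),((a[:,1].min()+a[:,1].max())/2).round(4),a[:,2].max().round(4))
E
python3 fb2.py
```

```text
[0.4476 0.3026 0.134 ] [ 0.988 -0.155  0.001]
0.64 [257.7, 149.0] [0.486 0.295 0.022] [0.5395 0.3222 0.0251] [0.4393 0.2734 0.0161]
rect 3182 ((490.1379089355469, 295.3138122558594), (41.814998626708984, 97.9788818359375), 82.1043930053711)
0.44 0.2819 0.3068 0.2944 0.0231
0.45 0.2807 0.3222 0.3014 0.0245
0.46 0.2793 0.3206 0.2999 0.0251
0.47 0.2768 0.3187 0.2978 0.0245
0.48 0.2756 0.3176 0.2966 0.0248
0.49 0.2743 0.3166 0.2955 0.0246
0.5 0.2733 0.3149 0.2941 0.025
0.51 0.2759 0.3111 0.2935 0.0228
0.52 0.28 0.3022 0.2911 0.0234
0.53 0.2787 0.2986 0.2886 0.0236
0.54 0.281 0.297 0.289 0.0225
```

View pics/j.png

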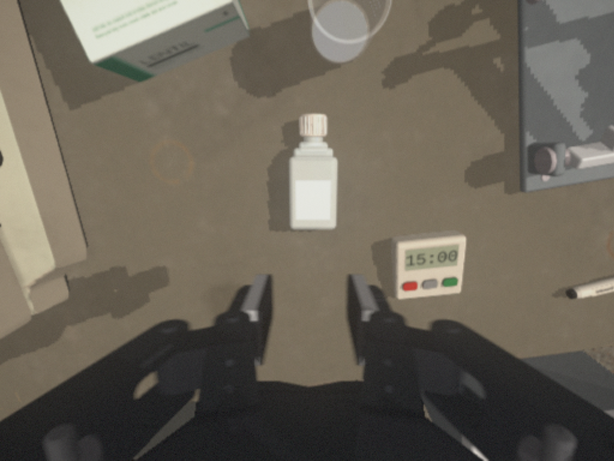

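Flask_b now lies flat with its cap uphill-ward at native pixel (261,105), body at (261,160). Beaker and timer are untouched.

>>> {"fn": "apply_moves", "kwargs": {"moves": [{"jaw": 1,"offset": [17,0.8,30],"rot": [0,0,-1]},{"jaw": 1,"offset": [16,0,40],"rot": [0,0,0]},{"jaw": 1,"offset": [0,0,40],"rot": [0,0,0]},{"jaw": 1,"offset": [0,0,30],"rot": [0,0,0]},{"jaw": 1,"offset": [0,0,12.5],"rot": [0,0,0]}]}}

```text
time_s: 28.55
eef_pos: [0.4762, 0.2952, -0.0233]
eef_rot: [0.002, 0.998, -0.069, -0.004]
wrist_force: [-0.1, 0.1, 1.1]
opening: 0.999
grasp_force: 0.0
```

>>> {"fn": "apply_moves", "kwargs": {"moves": [{"jaw": 0.8,"offset": [0,0,0],"rot": [0,0,0]},{"jaw": 0.6,"offset": [0,0,0],"rot": [0,0,0]},{"jaw": 0.4,"offset": [0,0,0],"rot": [0,0,0]},{"jaw": 0.2,"offset": [0,0,0],"rot": [0,0,0]},{"jaw": 0.2,"offset": [0,0,0],"rot": [0,0,0]}]}}

```text
time_s: 29.18
eef_pos: [0.4806, 0.2969, -0.018]
eef_rot: [0.0, 0.998, -0.069, 0.001]
wrist_force: [-0.8, -0.5, 7.1]
opening: 0.471
grasp_force: 61.2
```

Run:
```python
from h import *
p,r=pose(); print(p,r.as_matrix()[:,0]); u=np.array([.9905,-.137]); own=(p[:2]-[.4901,.2953])@u+.004; print("own x",own)
HT=[-(own+.045),0,-(.012-p[2])]; print(HT)
s=(p+[0,0,.13],r); a=target("L",[.007,-.0007,.050],HT); print(a[0]); rows(*a,9,s)
```

```text
[ 0.48057916  0.29694069 -0.01800314] [ 0.99048531 -0.13761431  0.00107353]
own x -0.005655167913158798
[np.float64(-0.0393448320868412), 0, np.float64(-0.03000314428348558)]
[0.50874542 0.0423313  0.0845902 ]
[ 7. 28.  3.] [ 0.27  3.32 -0.99]
[ 6. 28.  3.] 
[ 6. 28.  4.] 
[ 5. 28.  4.] 
[ 4. 28.  4.] 
[ 4. 28.  4.] 
[ 3. 28.  4.] 
[ 2. 28.  4.] 
[ 1. 28.  4.]
```

Run:
```python
from h import *
p,r=pose()
HT=[-.0393,0,-.030]
s=(p+[0,0,.175],r); a=target("L",[.007,-.0007,.085],HT); print(a[0]); rows(*a,9,s)
```

```text
[0.49120887 0.04196396 0.1148814 ]
[ 5. 28.  5.] [ 0.27  3.32 -0.99]
[ 4. 28.  5.] 
[ 4. 28.  5.] 
[ 3. 28.  5.] 
[ 2. 28.  5.] 
[ 1. 28.  5.] 
[ 0. 28.  5.] 
[-0. 28.  5.] 
[-1. 28.  5.]
```

>>> {"fn": "apply_moves", "kwargs": {"moves": [{"jaw": 0.2,"offset": [0,0,-15],"rot": [0,0,0]},{"jaw": 0.2,"offset": [0,0,-40],"rot": [0,0,0]},{"jaw": 0.2,"offset": [0,0,-50],"rot": [0,0,0]},{"jaw": 0.2,"offset": [0,0,-50],"rot": [0,0,0]},{"jaw": 0.2,"offset": [0,0,-20],"rot": [0,0,0]}]}}

```text
time_s: 29.8
eef_pos: [0.4812, 0.2973, 0.1601]
eef_rot: [-0.0, 0.998, -0.069, 0.002]
wrist_force: [0.1, 0.2, -1.1]
opening: 0.477
grasp_force: 60.7
```

>>> {"fn": "apply_moves", "kwargs": {"moves": [{"jaw": 0.2,"offset": [5,28,5],"rot": [0.27,3.3,-1]},{"jaw": 0.2,"offset": [4,28,5],"rot": [0.27,3.3,-1]},{"jaw": 0.2,"offset": [4,28,5],"rot": [0.27,3.3,-1]},{"jaw": 0.2,"offset": [3,28,5],"rot": [0.27,3.3,-1]},{"jaw": 0.2,"offset": [2,28,5],"rot": [0.27,3.3,-1]}]}}

```text
time_s: 30.42
eef_pos: [0.4857, 0.1545, 0.1323]
eef_rot: [-0.001, 0.989, -0.024, 0.144]
wrist_force: [0.1, -0.1, -0.0]
opening: 0.472
grasp_force: 60.7
```

>>> {"fn": "apply_moves", "kwargs": {"moves": [{"jaw": 0.2,"offset": [1,28,5],"rot": [0.27,3.3,-1]},{"jaw": 0.2,"offset": [0,28,5],"rot": [0.27,3.3,-1]},{"jaw": 0.2,"offset": [0,28,5],"rot": [0.27,3.3,-1]},{"jaw": 0.2,"offset": [0,28,5],"rot": [0.27,3.3,-1]},{"jaw": 0.2,"offset": [0,0,0],"rot": [0,0,0]}]}}

```text
time_s: 31.05
eef_pos: [0.4905, 0.0418, 0.1121]
eef_rot: [-0.002, 0.967, 0.009, 0.256]
wrist_force: [0.3, 0.7, -1.0]
opening: 0.476
grasp_force: 60.8
```

>>> {"fn": "apply_moves", "kwargs": {"moves": [{"jaw": 0.2,"offset": [0,0,12],"rot": [0,0,0]},{"jaw": 0.2,"offset": [0,0,12],"rot": [0,0,0]},{"jaw": 0.2,"offset": [0,0,6],"rot": [0,0,0]},{"jaw": 0.2,"offset": [0,0,0],"rot": [0,0,0]},{"jaw": 0.2,"offset": [0,0,0],"rot": [0,0,0]}]}}

```text
time_s: 31.68
eef_pos: [0.5065, 0.0439, 0.0867]
eef_rot: [-0.003, 0.967, 0.011, 0.256]
wrist_force: [0.0, 0.4, -0.5]
opening: 0.471
grasp_force: 60.8
```

```bash
python3 chk.py L
```

```text
31.725 0.467 60.8 [-0.7 -0.4 -0.4] [0.5065 0.0438 0.0868]
rot error tool->bay deg [-0.01  0.33  0.14]
tongue 2799 z 0.0011
  x 0.07 y -0.0156 0.014 -0.0008 z 0.001
  x 0.08 y -0.0152 -0.011 -0.0131 z 0.0009
  x 0.09 y -0.0157 -0.0148 -0.0152 z 0.001
  x 0.1 y -0.0155 0.0137 -0.0009 z 0.0012
  x 0.11 y -0.0285 0.0296 0.0006 z 0.0013
  x 0.12 y -0.03 0.03 0.0 z 0.0008
  x 0.13 y -0.0231 0.0197 -0.0017 z 0.0016
  x range 0.067 0.1315
flask 12055 z 0.064
  x 0.01 y -0.0188 0.0232 0.0022 z 0.0644
  x 0.02 y -0.0186 0.023 0.0022 z 0.0646
  x 0.03 y -0.0188 0.0225 0.0019 z 0.0646
  x 0.04 y -0.0181 0.0219 0.0019 z 0.0645
  x 0.05 y -0.0299 0.0217 -0.0041 z 0.0644
  x 0.06 y -0.024 0.0227 -0.0007 z 0.0642
  x 0.07 y -0.0187 0.0223 0.0018 z 0.0631
  x 0.08 y -0.0141 0.018 0.002 z 0.0612
  x 0.09 y -0.01 0.0131 0.0015 z 0.062
  x 0.1 y -0.0099 0.0138 0.0019 z 0.0618
  x range 0.007 0.1045
tcp in bay [0.0455 0.0008 0.023 ]
```

>>> {"fn": "apply_moves", "kwargs": {"moves": [{"jaw": 0.2,"offset": [0,2.8,12],"rot": [0,0,0]},{"jaw": 0.2,"offset": [0,0,12],"rot": [0,0,0]},{"jaw": 0.2,"offset": [0,0,9],"rot": [0,0,0]},{"jaw": 0.2,"offset": [0,0,5],"rot": [0,0,0]},{"jaw": 0.2,"offset": [0,0,0],"rot": [0,0,0]}]}}

```text
time_s: 32.35
eef_pos: [0.5251, 0.0413, 0.0531]
eef_rot: [-0.003, 0.967, 0.011, 0.256]
wrist_force: [-0.1, -0.6, -0.8]
opening: 0.471
grasp_force: 60.8
```

>>> {"fn": "apply_moves", "kwargs": {"moves": [{"jaw": 0.2,"offset": [-2,0,0],"rot": [0,0,0]},{"jaw": 0.2,"offset": [-2,0,0],"rot": [0,0,0]},{"jaw": 0.2,"offset": [-2,0,0],"rot": [0,0,0]},{"jaw": 0.2,"offset": [0,0,0],"rot": [0,0,0]},{"jaw": 0.2,"offset": [0,0,0],"rot": [0,0,0]}]}}

```text
time_s: 32.98
eef_pos: [0.52, 0.0411, 0.0504]
eef_rot: [-0.002, 0.967, 0.011, 0.256]
wrist_force: [-1.1, 0.3, -0.9]
opening: 0.47
grasp_force: 60.9
```

```bash
python3 chk.py L| grep -v "^  x 0.0[1358]"
```

```text
33.025 0.472 60.9 [ 1.   0.4 -0.6] [0.52   0.0411 0.0503]
rot error tool->bay deg [-0.    0.35  0.12]
tongue 5100 z 0.0012
  x 0.07 y -0.0152 0.0139 -0.0007 z 0.001
  x 0.09 y -0.0157 0.0141 -0.0008 z 0.0012
  x 0.1 y -0.0157 0.0143 -0.0007 z 0.0013
  x 0.11 y -0.0299 0.0299 -0.0 z 0.0014
  x 0.12 y -0.03 0.03 0.0 z 0.0008
  x 0.13 y -0.026 0.0141 -0.0059 z 0.0016
  x range 0.069 0.1313
flask 12318 z 0.0259
  x 0.0 y -0.0205 0.0195 -0.0005 z 0.0259
  x 0.02 y -0.0219 0.0197 -0.0011 z 0.0264
  x 0.04 y -0.0214 0.0187 -0.0013 z 0.0263
  x 0.06 y -0.022 0.0193 -0.0013 z 0.0255
  x 0.07 y -0.0181 0.0155 -0.0013 z 0.024
  x 0.09 y -0.0124 0.01 -0.0012 z 0.0239
  x 0.1 y -0.0116 0.0099 -0.0009 z 0.022
  x range 0.0005 0.098
tcp in bay [ 0.0389 -0.0022 -0.0153]
```

Centred within 0.5 mm and about 1 mm above the tongue. Now set down and push home.

>>> {"fn": "apply_moves", "kwargs": {"moves": [{"jaw": 0.2,"offset": [0,-0.4,0.7],"rot": [0,0,0]},{"jaw": 0.2,"offset": [0,0,0.7],"rot": [0,0,0]},{"jaw": 0.2,"offset": [-0.7,0,0],"rot": [0,0,0]},{"jaw": 0.2,"offset": [-0.7,0,0],"rot": [0,0,0]},{"jaw": 0.2,"offset": [0,0,0],"rot": [0,0,0]}]}}

```text
time_s: 33.65
eef_pos: [0.5204, 0.0414, 0.0491]
eef_rot: [-0.002, 0.966, 0.011, 0.257]
wrist_force: [4.1, 3.0, 1.5]
opening: 0.47
grasp_force: 60.8
```

>>> {"fn": "apply_moves", "kwargs": {"moves": [{"jaw": 0.2,"offset": [-0.7,0,0],"rot": [0,0,0]},{"jaw": 0.2,"offset": [-0.7,0,0],"rot": [0,0,0]},{"jaw": 0.2,"offset": [0,0,0],"rot": [0,0,0]},{"jaw": 0.2,"offset": [0,0,0],"rot": [0,0,0]},{"jaw": 0.2,"offset": [0,0,0],"rot": [0,0,0]}]}}

```text
time_s: 34.28
eef_pos: [0.5203, 0.0412, 0.0494]
eef_rot: [-0.002, 0.966, 0.011, 0.258]
wrist_force: [6.7, 5.4, 2.2]
opening: 0.465
grasp_force: 60.8
```

Contact with the cleat is felt (about 7 N along x). Release and back off.

>>> {"fn": "apply_moves", "kwargs": {"moves": [{"jaw": 0.55,"offset": [0,0,0],"rot": [0,0,0]},{"jaw": 0.6,"offset": [0,0,0],"rot": [0,0,0]},{"jaw": 0.7,"offset": [0,0,0],"rot": [0,0,0]},{"jaw": 0.7,"offset": [0,0,-15],"rot": [0,0,0]},{"jaw": 0.7,"offset": [0,0,-35],"rot": [0,0,0]}]}}

```text
time_s: 34.9
eef_pos: [0.4919, 0.041, 0.0899]
eef_rot: [-0.003, 0.967, 0.011, 0.254]
wrist_force: [0.3, 0.5, 0.7]
opening: 0.701
grasp_force: 0.0
```

>>> {"fn": "apply_moves", "kwargs": {"moves": [{"jaw": 0.7,"offset": [0,0,-40],"rot": [0,0,0]},{"jaw": 0.7,"offset": [0,0,-40],"rot": [0,0,0]},{"jaw": 0.7,"offset": [0,0,-20],"rot": [0,0,0]},{"jaw": 0.7,"offset": [0,0,0],"rot": [0,0,0]},{"jaw": 0.7,"offset": [0,0,0],"rot": [0,0,0]}]}}

```text
time_s: 35.52
eef_pos: [0.4438, 0.0399, 0.177]
eef_rot: [-0.003, 0.967, 0.011, 0.255]
wrist_force: [-0.2, -0.7, -0.1]
opening: 0.699
grasp_force: 0.0
```

```bash
for b in L R; do echo == $b; python3 chk.py $b| grep -v "^  x 0.0[1358]"; done; python3 bay.py | sed -n 2p
python3 - <<'E'
from h import *
im,d,P,T,K=cam("wrist"); save(im,"k.png",None,1.2)
E
```

```text
== L
35.575 0.702 0.0 [-0.3  0.8 -0.6] [0.4436 0.04   0.1766]
rot error tool->bay deg [-0.04  0.48  0.09]
tongue 1412 z 0.001
  x 0.0 y -0.0293 0.03 0.0003 z 0.0013
  x 0.07 y -0.0152 0.0144 -0.0004 z 0.0006
  x 0.09 y -0.0149 0.0142 -0.0004 z 0.0009
  x 0.1 y -0.0147 0.0141 -0.0003 z 0.0011
  x 0.11 y -0.0284 0.029 0.0003 z 0.0012
  x 0.12 y -0.0294 0.0299 0.0003 z 0.0007
  x 0.13 y -0.0153 0.0137 -0.0008 z 0.0013
  x range -0.0007 0.1316
flask 3126 z 0.0242
  x 0.0 y -0.0206 0.0194 -0.0006 z 0.0234
  x 0.02 y -0.0215 0.0202 -0.0006 z 0.0244
  x 0.04 y -0.0209 0.0201 -0.0004 z 0.0246
  x 0.06 y -0.0216 0.0196 -0.001 z 0.0241
  x 0.07 y -0.0173 0.0155 -0.0009 z 0.0229
  x 0.09 y -0.0121 0.0103 -0.0009 z 0.0229
  x 0.1 y -0.0109 0.0092 -0.0009 z 0.0221
  x range 0.0001 0.0977
tcp in bay [ 0.0359 -0.0017  0.1323]
== R
35.625 0.696 0.0 [0.  0.2 0. ] [0.4435 0.04   0.1765]
rot error tool->bay deg [-0.05  0.51  0.09]
tongue 1360 z 0.0007
  x 0.0 y -0.0298 0.0297 -0.0001 z -0.0
  x 0.07 y -0.0147 0.0144 -0.0001 z 0.0001
  x 0.09 y 0.0091 0.0147 0.0119 z 0.0002
  x 0.1 y -0.0155 0.0145 -0.0005 z 0.0008
  x 0.11 y -0.0282 0.0197 -0.0043 z 0.0008
  x 0.12 y -0.0295 0.0298 0.0001 z 0.0004
  x 0.13 y -0.0156 0.0142 -0.0007 z 0.0009
  x range -0.001 0.131
flask 3208 z 0.0239
  x 0.0 y -0.0204 0.0206 0.0001 z 0.0235
  x 0.02 y -0.0209 0.0207 -0.0001 z 0.0243
  x 0.04 y -0.0214 0.021 -0.0002 z 0.0244
  x 0.06 y -0.0202 0.0208 0.0003 z 0.0237
  x 0.07 y -0.0163 0.0165 0.0001 z 0.0225
  x 0.09 y -0.0114 0.0105 -0.0004 z 0.0224
  x 0.1 y -0.0091 0.0096 0.0003 z 0.0206
  x range 0.0001 0.0973
tcp in bay [0.0356 0.0823 0.1318]
4341 slope 12.15 lat 0.0054 z.54 0.0964 0.0038988393931331353
```

View pics/k.png

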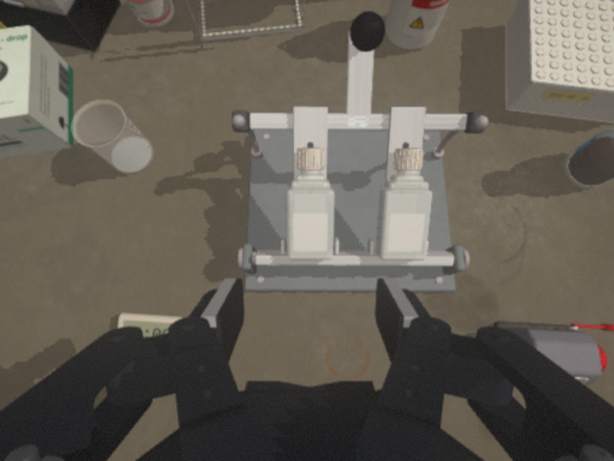

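Both flasks sit square in their bays: heels on the cleat at about (310,257) and (405,257), caps uphill. The tongues still read as the same 30° plane (residual ≤1 mm), so the plate is up; bay.py's 12° slope is only because the flasks cover the tongues. Nothing is touching the robot, so I'm handing in.

```bash
python3 -c "
from bench import ctrl
print(ctrl.hand_in())"
```

```text
the job is handed in; nothing more can be done
None
```

I handed the job in at about 35.7 s of the allowed 61 s: the plate is fully up, each flask lies seated in its own bay with its cap uphill, and everything is released; the hand-in returned no verdict, and flask_b had to be tipped over gently before I could pick it up.

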